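# Load a tube into the push-push well of a colour meter

## Robot

A 6-joint arm with a two-finger parallel gripper is mounted at the origin on the work surface. World frame = base frame: x ahead of the robot, y to its left, z up, the work surface at z = 0. Lengths are in m, angles in rad, forces in N, time in s.
With the tool pointing down it reaches from about 0.375 to 0.975 m from the base axis. Payload 3.8 kg.
Tool frame: the origin (TCP) lies at the very end of the fingers, on their centre line; the grasp point (between the pads) lies 19 mm behind it (bot.grip_depth is the distance from the TCP to the grasp point, in m); z points along the fingers, y is the direction in which the jaws open and shut (so a half turn about z gives the same grasp; the last joint's range is limited). The gripper opens to 85 mm and grips with 20 to 120 N. Pads are 22 mm wide; open, the fingers measure 114 mm over their backs; the gripper's body (76 mm by 85 mm) begins 54 mm behind the grasp point. The pads swing forward as they close: fully open they stand 13 mm farther back than shut.
Start: joints at [-1.353, 0.264, 1.604, -0, 1.274, -0.037], TCP at [0.17, -0.653, 0.231] pointing down, gripper open.
Joint ranges: [-2.63, 2.63], [-0.94, 2.18], [0.31, 2.57], [-1.31, 4.45], [0, 2.66], [-2.55, 2.55]. Speed limits (rad/s): [2.57, 2.57, 3.14, 3.14, 3.14, 3.14].

## Interface

Orientations are given as a rotation vector (axis times angle).
In Python, from workcell import bot, cams, job gives the robot as it stands.
- The arm moves only by the tool apply_moves, never from a script. Its argument "targets" is a list of rows, each an object of numbers: "dx", "dy", "dz": the shift along the tool's x, y, z in units of 30 mm (1.0 is 30 mm); "wx", "wy", "wz": the turn, a rotation vector about the tool's x, y, z in units of 6 degrees (1.0 is 6 degrees); "jaw": the opening, from 0 (shut) to 1 (fully open). In form: [{"dx": .., "dy": .., "dz": .., "wx": .., "wy": .., "wz": .., "jaw": ..}, ...]. A call has 1 to 5 rows; each row shifts and turns the commanded pose from where the row before left it, along the tool's axes as they then stand; what a row does not reach is not made up. A row lasts 1/10 s, in which the tool goes at most 50 mm and 8.59 degrees, less where a joint would pass 70% of its speed; a pose out of reach is approached as far as the arm can. A call is refused whole if a number of a shift passes 1 or a number of a turn 1, either way. A call with a gripper value outside its range is refused whole. The fingers move at their own pace and stop on an object; "newtons" is the grip in N (left out, the last holds). Time passes only in rows, so rows that do not move let the fingers close. It gives the time, the measured TCP pose, the force and the opening at its end, in the units of the state.
- bot.read_state(): the state, without advancing time (a new reading comes with each control period).
- cams.read_camera(name): name is "scene" or "top" or "wrist"; returns a dict with "color" (480x640x3 uint8, red, green, blue), "range_z" (480x640 float32, m along the optical axis (not along the pixel's ray), 0 where there is no reading), "fx", "fy", "cx", "cy" (pixels), "dist_coeffs" ([k1, k2, p1, p2, k3] as OpenCV has them; the pictures are not rectified), "eye" and "rotation" of the camera in the world; the wrist camera has in their place "T_tool_cam" (4x4, takes a point from camera to tool coordinates, whose origin is the TCP and whose axes are the flange's). Camera axes: x right, y down, z forward; pixel columns grow to the right and rows downward; lengths in m; the calibration is good to about 2 mm. A picture is of the moment at which its call begins: read the wrist's pose just before it.
- job.finish_job(): hands the job in, once; it reports no verdict.
The state is a dict: "time": time; "q": joint angles; "joint_vel": joint speeds; "joint_torque": joint torques, N m; "tool_pos": TCP position; "tcp_rot": TCP orientation; "wrist_force": force on the tool from outside, world axes, zero at the start; "torque": the same for the moment, N m; "width": opening from 0.0 (shut) to 1.0 (fully open).
Only numpy, scipy, OpenCV 4.12 (cv2) and the standard library are available. Lean on these libraries where they do the work, as an engineer would, in place of code of your own. Each camera call takes 0.05 s, during which the arm holds its last target.

## Task

The empty tube carrier of the small white colour meter is latched down: push it until it meets its firm stop and let it rise, then stand the flat-capped sample tube from the wooden stand fully down in its socket, and push the tube down to the firm stop again so that the carrier stays latched down when you let go. The latch is delicate: feel for the stop and never push with more than 16 N. Leave the ball-stoppered tube and everything else on the bench where they are.

Things in the scene. Friction and masses are not known exactly. Their poses are not given: they have to be found in the camera images.
- meter: White plastic desktop colour meter, fixed, 171 x 150 mm, flat deck 71 mm high. Origin: on its underside at bench level, on the centre line, 70 mm behind its front face; y is its 150 mm width, x runs to its rear, where a dark display lies on the deck. The square carrier stands out of the front part, on the centre line, 26 mm from the origin towards -x.
- carrier (a joint): Depth of the carrier, m: 0 = up (released); latched it rests 0.009-0.022 down. Each push to the firm stop, then letting go, swaps the state; a shorter push does not. The stop lies about 6 mm below the latched rest, 0.016-0.028 down, different and unseen in each unit. Spring 3 N + 0.12 N/mm; at the stop a rubber buffer adds 15 N/mm, so press slowly (10 mm/s) and end at 9-13 N. Starts latched down.
- socket (a point): Centre of the mouth of the carrier's round socket, level with the carrier's flat top; moves with it; z up. The carrier: a grey block 56 x 56 mm on top, moving vertically, top 103 mm above the bench when up, always above the deck. Socket 17.6 mm wide, chamfered 2.5 mm, 28 mm deep, flat floor. Closed fingertips wider than it can push on its rim.
- tube: Sample tube: glass, 16 mm diameter, with a flat black cylindrical cap 22 mm in diameter and 16 mm high; 72 mm tall in all, about 40 g. Origin: centre of its underside, z up along it. It stands in one of the two holes of the stand, 24 mm deep in it.
- tube_top (a point): Centre of the flat top of the sample tube's cap, 72 mm above the tube's underside.
- ref_tube: Reference tube, to be left alone: same glass as the sample tube, but topped by a 22 mm black ball; 82 mm tall. Origin: centre of its underside. It stands in the other hole of the stand.
- stand: Light wooden block 55 x 130 mm, 32 mm high, fixed, with two holes 18 mm wide and 24 mm deep, 35 mm either side of the middle along its y. Origin: centre of its underside.

How it is judged:
On the way, in this order (a step that is already met when the one before it is completed fails the run):
1. the empty carrier is released and fully up (value of joint carrier below 0.003 m and horizontal distance between tube and socket above 0.03 m), for 0.2 s.
2. the sample tube stands fully down in the socket while the carrier is still up (value of joint carrier below 0.006 m and horizontal distance between tube and socket below 0.004 m and z of tube in the frame of socket below -0.025 m and angle between tube's own z axis and vertical below 0.12 rad), for 0.1 s.
At the end, for the whole second after the job is handed in: the carrier is latched down (7 to 23.5 mm below its up position) and at rest, with the sample tube upright in it (within 7 degrees), centred in the socket within 4 mm and down to within 3 mm of the socket's floor (value of joint carrier between 0.007 and 0.0235 m and velocity of joint carrier below 0.005 m/s and horizontal distance between tube and socket below 0.004 m and z of tube in the frame of socket below -0.025 m and angle between tube's own z axis and vertical below 0.12 rad and linear speed of tube below 0.02 m/s); the robot touches nothing.
It fails at once if the carrier is pushed with more than 16 N, directly or through the tube (contact force between any of the fingers, the arm, tube and carrier above 16 N).
It fails at once if the ball-stoppered reference tube is pulled up or shoved (moved over 15 mm) (distance of ref_tube from where it was at the start of the episode above 0.015 m).
It fails at once if another thing on the bench is moved more than 30 mm (distance of any of mortar, amber_jar, dish, spatula, balance, amber_bottle, flint_bottle from where it was at the start of the episode above 0.03 m).
It also fails if it takes over 67 s, if anything falls off the work surface, if the arm or the gripper's body presses on something with over 40 N, if the wrist force passes 120 N, or if a joint passes its speed limit or range.

## Working session

There is one attempt and no reset: what is moved stays moved. The work goes in short steps, Python scripts to look and compute and a tool call to move; the robot and the scene stay as the last step left them, time stands still between calls to the robot, and variables do not carry over. Pictures are saved under pics/ and viewed, and the job is handed in when it is done.

Besides the shell and the picture viewer there is one more tool, called as name([rows], argument=value, ...), one row to a line, values as JSON. apply_moves: Moves the arm, as the interface text tells. Its arguments: {"type":"object","properties":{"targets":{"type":"array"},"newtons":{"type":"number"}},"required":["targets"]}

```bash
ls; mkdir -p pics; python3 - <<'E'
from workcell import bot,cams,job
import cv2,numpy as np
print(bot.read_state())
for n in ['scene','top','wrist']:
    c=cams.read_camera(n); cv2.imwrite(f'pics/{n}0.png',c['color'][:,:,::-1]); np.savez(f'{n}0.npz',**c)
    print(n,{k:np.round(v,4).tolist() for k,v in c.items() if k not in('color','range_z')})
print(bot.grip_depth)
E
```

```text
pics
{'time': 0.0, 'q': array([-1.35288348e+00,  2.64743754e-01,  1.60535381e+00,  1.08277665e-05,
        1.27367857e+00, -3.68747583e-02]), 'joint_vel': array([-4.98810587e-04, -3.17519170e-04,  8.07913668e-04, -9.45097648e-05,
       -3.69359846e-04,  1.11016722e-03]), 'joint_torque': array([-5.56768628e-04, -5.15117598e+01, -3.67309678e+01,  1.11611797e-05,
        1.28143933e-02, -7.12991181e-06]), 'tool_pos': array([ 0.16999091, -0.6525078 ,  0.22997924]), 'tcp_rot': array([-3.11397715e+00, -3.98856424e-01,  2.93644491e-04]), 'wrist_force': array([-0.31933525, -0.80926408, -0.79508081]), 'torque': array([ 0.01371625, -0.00493423, -0.05373828]), 'width': 1.0020931160184068}
scene {'fx': 489.8557, 'fy': 489.8557, 'cx': 316.299, 'cy': 239.7617, 'dist_coeffs': [-0.0972, 0.0, 0.0, 0.0, 0.0], 'eye': [0.9177, -0.5388, 0.5994], 'rotation': [-2.1405, -0.5961, 0.3358]}
top {'fx': 544.9972, 'fy': 544.9972, 'cx': 314.5202, 'cy': 247.9119, 'dist_coeffs': [-0.0406, 0.0, 0.0, 0.0, 0.0], 'eye': [0.4302, 0.0151, 0.8406], 'rotation': [-2.1409, 2.1895, -0.1622]}
wrist {'fx': 340.6305, 'fy': 340.6305, 'cx': 320.5385, 'cy': 242.2818, 'dist_coeffs': [-0.0075, 0.0, 0.0, 0.0, 0.0], 'T_tool_cam': [[-0.0013, -0.9492, -0.3146, 0.0805], [1.0, -0.0014, 0.0002, 0.0001], [-0.0006, -0.3146, 0.9492, -0.1417], [0.0, 0.0, 0.0, 1.0]]}
0.0187
```

View pics/scene0.png

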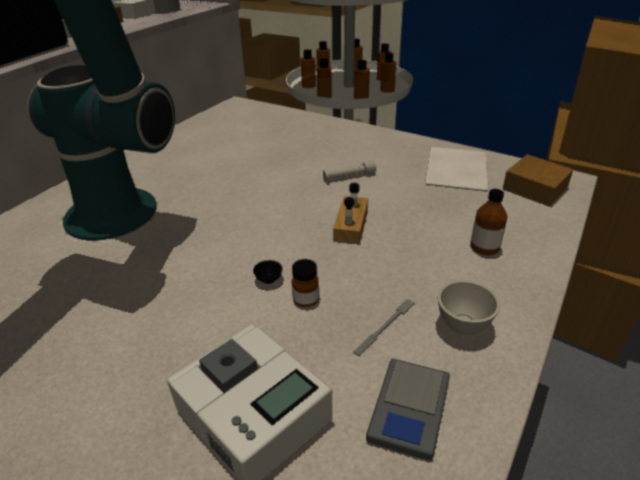

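View pics/top0.png

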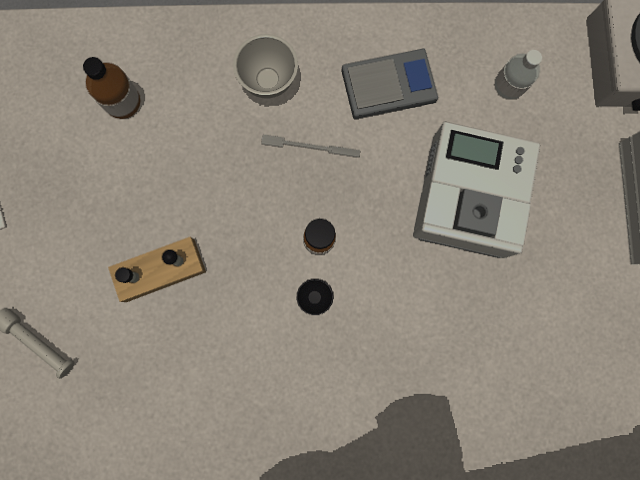

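View pics/wrist0.png

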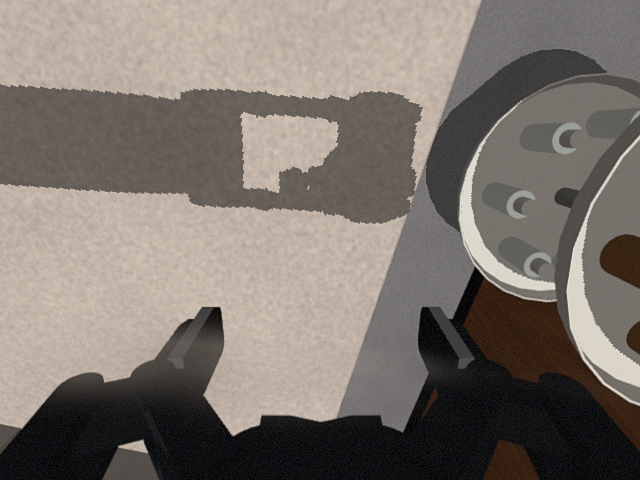

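The scene view shows the meter with its carrier at (228,365) and the stand with two black-topped tubes at (354,190) and (348,205). In the top view the tops are at (124,275) and (170,257), and the socket is at (479,212). Next I'll zoom in and measure.

```bash
cat > h.py <<'E'
import numpy as np,cv2
from scipy.spatial.transform import Rotation as R
def K(c): return np.array([[c['fx'],0,c['cx']],[0,c['fy'],c['cy']],[0,0,1.]])
def pose(c,tp=None,tr=None):
    if 'eye' in c:
        r=np.array(c['rotation']); return (r if r.shape==(3,3) else R.from_rotvec(r).as_matrix()),np.array(c['eye'])
    T=np.array(c['T_tool_cam']); Rt=R.from_rotvec(tr).as_matrix()
    return Rt@T[:3,:3], Rt@T[:3,3]+tp
def rays(c,px,**k):
    Rm,e=pose(c,**k)
    u=cv2.undistortPoints(np.array(px,float).reshape(-1,1,2),K(c),np.array(c['dist_coeffs'],float))[:,0]
    return e,np.c_[u,np.ones(len(u))]@Rm.T
def onplane(c,px,z,**k):
    e,d=rays(c,px,**k); return e+d*((z-e[2])/d[:,2])[:,None]
def proj(c,P,**k):
    Rm,e=pose(c,**k); rv=cv2.Rodrigues(Rm.T)[0]
    return cv2.projectPoints(np.array(P,float).reshape(-1,3),rv,-Rm.T@e,K(c),np.array(c['dist_coeffs'],float))[0][:,0]
def tri(e1,d1,e2,d2):
    A=np.c_[d1,-d2]; s=np.linalg.lstsq(A,e2-e1,rcond=None)[0]
    p,q=e1+d1*s[0],e2+d2*s[1]; return (p+q)/2,np.linalg.norm(p-q)
def cloud(c,**k):
    Rm,e=pose(c,**k); v,u=np.mgrid[:480,:640]
    un=cv2.undistortPoints(np.c_[u.ravel(),v.ravel()].astype(float).reshape(-1,1,2),K(c),np.array(c['dist_coeffs'],float))[:,0]
    z=c['range_z'].ravel()
    P=(np.c_[un,np.ones(len(un))]*z[:,None])@Rm.T+e
    return P.reshape(480,640,3)
def load(f): d=np.load(f); return {k:d[k] for k in d.files}
E
python3 - <<'E'
from h import *
t=load('top0.npz');s=load('scene0.npz')
a=cv2.resize(t['color'][225:310,100:215],None,fx=5,fy=5,interpolation=cv2.INTER_CUBIC)
b=cv2.resize(s['color'][170:255,310:400],None,fx=5,fy=5,interpolation=cv2.INTER_CUBIC)[:425]
cv2.imwrite('pics/z1.png',cv2.resize(np.hstack([a,b]),(800,332))[:,:,::-1])
P=cloud(t)
for n,(u,v) in dict(A=(124,275),B=(170,257),sock=(479,212),car1=(468,222),car2=(490,200),deck=(440,205),deckr=(512,205),pl=(145,265)).items(): print(n,P[v,u].round(4))
print('robot px',proj(t,[[0,0,0],[.5,0,0],[.5,.3,0]]).round())
E
```

```text
A [0.4951 0.2634 0.0825]
B [0.4302 0.0151 0.8406]
sock [ 0.5789 -0.2471  0.058 ]
car1 [ 0.5597 -0.2215  0.0845]
car2 [ 0.5912 -0.2556  0.0838]
deck [ 0.5879 -0.1863  0.0704]
deckr [ 0.5857 -0.2919  0.0718]
pl [0.5136 0.2488 0.0323]
robot px [[320. 614.]
 [312. 272.]
 [118. 277.]]
```

View pics/z1.png

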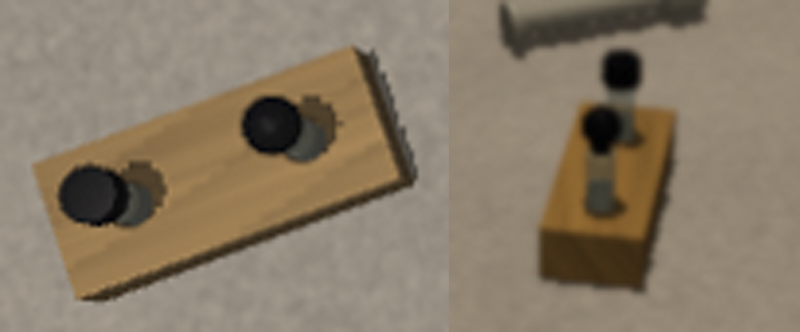

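```bash
python3 - <<'E'
from h import *
t=load('top0.npz');s=load('scene0.npz')
P=cloud(t);Q=cloud(s)
for n,C,c in (('top',P,t),('scene',Q,s)):
    m=((C[...,2]>.078)&(C[...,2]<.11)&(abs(C[...,0]-.58)<.06)&(abs(C[...,1]+.24)<.06)).astype(np.uint8)
    m=cv2.morphologyEx(m,cv2.MORPH_OPEN,np.ones((3,3)))
    k=max(cv2.findContours(m,0,2)[0],key=cv2.contourArea)
    z=np.median(C[m>0][:,2])
    f=cv2.fillPoly(np.zeros_like(m),[k],1)
    pts=onplane(c,k[:,0],z)[:,:2].astype(np.float32)
    print(n,'carrier z',z.round(4),m.sum(),'rect',cv2.minAreaRect(pts*1000))
    # hole: dark/deep pixels
    m2=((f>0)&(m==0)); v,u=np.where(m2); print(' hole px',u.mean(),v.mean(),m2.sum(), onplane(c,[[u.mean(),v.mean()]],z))
    g=cv2.cvtColor(c['color'],cv2.COLOR_RGB2GRAY)
    mm=((C[...,2]>.028)&(C[...,2]<.036)&(abs(C[...,0]-.51)<.1)&(abs(C[...,1]-.24)<.1)).astype(np.uint8)
    pts=C[mm>0][:,:2].astype(np.float32); print(' stand',np.median(C[mm>0][:,2]),cv2.minAreaRect(pts*1000))
    mm=((C[...,2]>.06)&(C[...,2]<.1)&(abs(C[...,0]-.51)<.1)&(abs(C[...,1]-.24)<.1)).astype(np.uint8)
    n_,l,st,ce=cv2.connectedComponentsWithStats(mm)
    for i in range(1,n_): print('  cap',st[i],ce[i],C[l==i].mean(0).round(4),C[l==i][:,2].max().round(4))
E
for f in 1; do python3 - <<'E'
from h import *
for n,y,x in (('top0',180,440),('scene0',325,180)):
    c=load(n+'.npz')['color'][y:y+75,x:x+100]; cv2.imwrite(f'pics/car_{n}.png',cv2.resize(c,None,fx=6,fy=6,interpolation=cv2.INTER_CUBIC)[:,:,::-1])
E
done
```

```text
top carrier z 0.0833 1389 rect ((575.0000610351562, -239.47772216796875), (56.86331558227539, 56.241790771484375), 75.50962829589844)
 hole px 478.6521739130435 212.01739130434783 115 [[ 0.57404909 -0.23811816  0.08333771]]
 stand 0.03195543525723693 ((508.4972839355469, 234.7000732421875), (56.051536560058594, 130.80532836914062), 19.49667739868164)
  cap [162 249  16  16 193] [169.2642487 256.1761658] [0.5198 0.1999 0.0851] 0.092
  cap [115 267  18  16 232] [123.61206897 274.34913793] [0.4964 0.2653 0.0783] 0.0835
scene carrier z 0.0842 1401 rect ((577.083984375, -241.87261962890625), (58.995601654052734, 61.510990142822266), 76.67547607421875)
 hole px 227.21428571428572 361.14285714285717 84 [[ 0.57692846 -0.2419216   0.0841789 ]]
 stand 0.03281463301791465 ((508.2435302734375, 233.85797119140625), (55.56785202026367, 134.39678955078125), 19.516931533813477)
  cap [349 182  11  13 116] [354.05172414 187.65517241] [0.4985 0.2636 0.075 ] 0.0835
  cap [344 196  11  17 131] [348.83206107 203.69465649] [0.5223 0.1972 0.0782] 0.0914
```

View pics/car_top0.png

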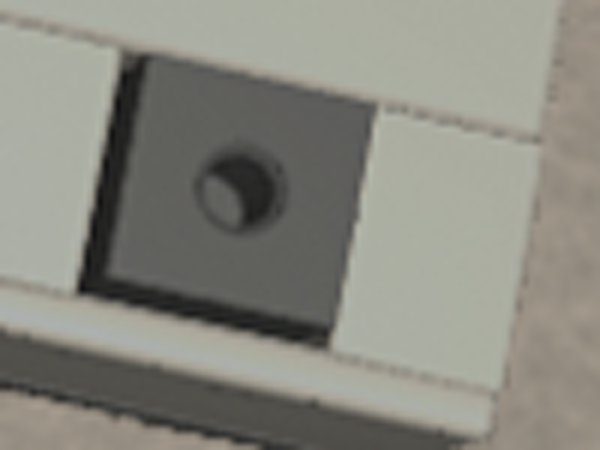

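View pics/car_scene0.png

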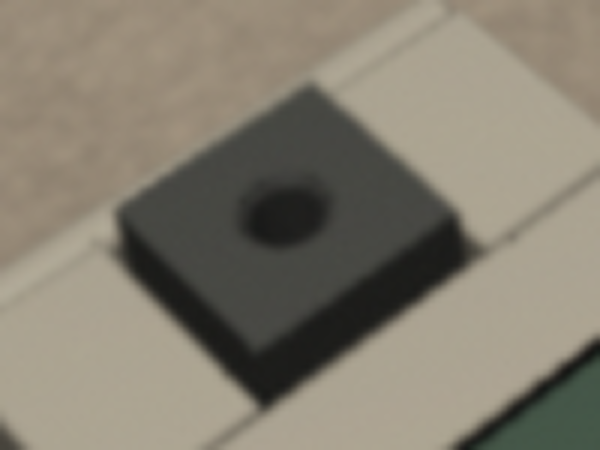

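```bash
cat > go.py <<'E'
import sys
from h import *
from workcell import bot
def plan(p,yawy=None,verbose=True):
    """p: target tcp; yawy: wanted world angle(deg) of tool y (mod 180)"""
    s=bot.read_state(); Rt=R.from_rotvec(s['tcp_rot']).as_matrix()
    d=Rt.T@(np.array(p)-s['tool_pos'])/.03
    print('t',round(s['time'],2),'pos',s['tool_pos'].round(4),'x',Rt[:,0].round(3),'y',Rt[:,1].round(3),'z',Rt[:,2].round(4),'F',s['wrist_force'].round(2),'w',round(s['width'],3))
    print('q',s['q'].round(3))
    print('shift units',d.round(3))
    if yawy is not None:
        a=np.degrees(np.arctan2(Rt[1,1],Rt[0,1])); e=(yawy-a+90)%180-90
        # keep level
        Rg=R.from_euler('z',e,degrees=True).as_matrix()@Rt
        z=Rg[:,2]; c=np.cross(z,[0,0,-1]); Rg=R.from_rotvec(c).as_matrix()@Rg
        print('toolyaw',a.round(1),'turn units',(np.degrees(R.from_matrix(Rt.T@Rg).as_rotvec())/6).round(3))
if __name__=='__main__':
    a=[float(v) for v in sys.argv[1:]]
    plan(a[:3],a[3] if len(a)>3 else None)
E
python3 go.py 0.5585 -0.2357 0.13 19.6
python3 - <<'E'
from h import *
t=load('top0.npz');s=load('scene0.npz')
e1,d1=rays(t,[[440+240/6-.4,180+189/6-.4]]);e2,d2=rays(s,[[180+285/6-.4,325+210/6-.4]])
print(tri(e1,d1[0],e2,d2[0]))
print(onplane(t,[[479.6,211.1]],.0835),onplane(s,[[227.1,359.6]],.0835))
E
```

```text
t 0.15 pos [ 0.17   -0.6526  0.2302] x [0.968 0.252 0.   ] y [ 0.252 -0.968 -0.002] z [-4.0e-04  1.7e-03 -1.0e+00] F [ 0.22  0.43 -0.38] w 1.002
q [-1.353  0.265  1.605 -0.     1.274 -0.037]
shift units [ 16.036 -10.178   3.36 ]
toolyaw -75.4 turn units [-1.4000e-02  1.2000e-02  1.4167e+01]
(array([ 0.57506508, -0.2395844 ,  0.08387271]), np.float64(0.0005291597284216516))
[[ 0.57532451 -0.23952181  0.0835    ]] [[ 0.57460901 -0.23953444  0.0835    ]]
```

apply_moves([
  {"dx": 1,"dy": -0.64,"jaw": 0},
  {"dx": 1,"dy": -0.64,"jaw": 0},
  {"dx": 1,"dy": -0.64,"jaw": 0},
  {"dx": 1,"dy": -0.64,"jaw": 0},
  {"dx": 1,"dy": -0.64,"jaw": 0},
], newtons=30)

```text
invalid input at $.targets[0]: expected keys dx, dy, dz, wx, wy, wz, jaw
```

apply_moves([
  {"dx": 1,"dy": -0.64,"jaw": 0},
  {"dx": 1,"dy": -0.64,"jaw": 0},
  {"dx": 1,"dy": -0.64,"jaw": 0},
  {"dx": 1,"dy": -0.64,"jaw": 0},
  {"dx": 1,"dy": -0.64,"jaw": 0},
])

```text
invalid input at $.targets[0]: expected keys dx, dy, dz, wx, wy, wz, jaw
```

apply_moves([
  {"dx": 1,"dy": -0.64,"jaw": 0},
  {"dx": 1,"dy": -0.64,"jaw": 0},
  {"dx": 1,"dy": -0.64,"jaw": 0},
  {"dx": 1,"dy": -0.64,"jaw": 0},
  {"dx": 1,"dy": -0.64,"jaw": 0},
])

```text
invalid input at $.targets[0]: expected keys dx, dy, dz, wx, wy, wz, jaw
```

apply_moves([
  {"wz": -1,"jaw": 0},
  {"wz": -1,"jaw": 0},
  {"wz": -1,"jaw": 0},
  {"wz": -1,"jaw": 0},
  {"wz": -1,"jaw": 0},
])

```text
invalid input at $.targets[0]: expected keys dx, dy, dz, wx, wy, wz, jaw
```

apply_moves([
  {"wz": -1,"jaw": 0},
  {"wz": -1,"jaw": 0},
  {"wz": -1,"jaw": 0},
  {"wz": -1,"jaw": 0},
  {"wz": -1,"jaw": 0},
])

```text
invalid input at $.targets[0]: expected keys dx, dy, dz, wx, wy, wz, jaw
```

```bash
python3 go.py 0.5585 -0.2357 0.095 -14.5
```

```text
t 0.15 pos [ 0.17   -0.6526  0.2302] x [0.968 0.252 0.   ] y [ 0.252 -0.968 -0.002] z [-4.0e-04  1.7e-03 -1.0e+00] F [ 0.22  0.43 -0.38] w 1.002
q [-1.353  0.265  1.605 -0.     1.274 -0.037]
shift units [ 16.036 -10.175   4.527]
toolyaw -75.4 turn units [-1.5000e-02 -9.0000e-03 -1.0149e+01]
```

All keys are required.

apply_moves([
  {"dx": 1,"dy": -0.64,"dz": 0,"wx": 0,"wy": 0,"wz": 0,"jaw": 0},
  {"dx": 1,"dy": -0.64,"dz": 0,"wx": 0,"wy": 0,"wz": 0,"jaw": 0},
  {"dx": 1,"dy": -0.64,"dz": 0,"wx": 0,"wy": 0,"wz": 0,"jaw": 0},
  {"dx": 1,"dy": -0.64,"dz": 0,"wx": 0,"wy": 0,"wz": 0,"jaw": 0},
  {"dx": 1,"dy": -0.64,"dz": 0,"wx": 0,"wy": 0,"wz": 0,"jaw": 0},
], newtons=30)

```text
time: 0.65
tool_pos: [0.2917, -0.5212, 0.2309]
tcp_rot: [-3.116, -0.399, 0.0]
wrist_force: [0.1, 0.8, 0.0]
width: 0.145
```

apply_moves([
  {"dx": 1,"dy": -0.64,"dz": 0,"wx": 0,"wy": 0,"wz": 0,"jaw": 0},
  {"dx": 1,"dy": -0.64,"dz": 0,"wx": 0,"wy": 0,"wz": 0,"jaw": 0},
  {"dx": 1,"dy": -0.64,"dz": 0,"wx": 0,"wy": 0,"wz": 0,"jaw": 0},
  {"dx": 1,"dy": -0.64,"dz": 0,"wx": 0,"wy": 0,"wz": 0,"jaw": 0},
  {"dx": 1,"dy": -0.64,"dz": 0,"wx": 0,"wy": 0,"wz": 0,"jaw": 0},
])

```text
time: 1.15
tool_pos: [0.4127, -0.3904, 0.231]
tcp_rot: [-3.116, -0.399, 0.0]
wrist_force: [0.7, -0.2, -0.2]
width: -0.0
```

apply_moves([
  {"dx": 1,"dy": -0.64,"dz": 0,"wx": 0,"wy": 0,"wz": 0,"jaw": 0},
  {"dx": 1,"dy": -0.64,"dz": 0,"wx": 0,"wy": 0,"wz": 0,"jaw": 0},
  {"dx": 1,"dy": -0.64,"dz": 0,"wx": 0,"wy": 0,"wz": 0,"jaw": 0},
  {"dx": 1,"dy": -0.64,"dz": 0,"wx": 0,"wy": 0,"wz": 0,"jaw": 0},
  {"dx": 1,"dy": -0.6,"dz": 0,"wx": 0,"wy": 0,"wz": 0,"jaw": 0},
])

```text
time: 1.65
tool_pos: [0.5339, -0.2608, 0.231]
tcp_rot: [-3.116, -0.399, 0.001]
wrist_force: [0.9, -0.8, 0.1]
width: 0.001
```

apply_moves([
  {"dx": 0,"dy": 0,"dz": 0.2,"wx": 0,"wy": 0,"wz": -1,"jaw": 0},
  {"dx": 0,"dy": 0,"dz": 0.2,"wx": 0,"wy": 0,"wz": -1,"jaw": 0},
  {"dx": 0,"dy": 0,"dz": 0.2,"wx": 0,"wy": 0,"wz": -1,"jaw": 0},
  {"dx": 0,"dy": 0,"dz": 0.2,"wx": 0,"wy": 0,"wz": -1,"jaw": 0},
  {"dx": 0,"dy": 0,"dz": 0.2,"wx": 0,"wy": 0,"wz": -1,"jaw": 0},
])

```text
time: 2.15
tool_pos: [0.5331, -0.262, 0.2006]
tcp_rot: [-2.903, -1.198, 0.001]
wrist_force: [0.2, 0.2, -0.2]
width: 0.001
```

apply_moves([
  {"dx": 0,"dy": 0,"dz": 0.2,"wx": 0,"wy": 0,"wz": -1,"jaw": 0},
  {"dx": 0,"dy": 0,"dz": 0.2,"wx": 0,"wy": 0,"wz": -1,"jaw": 0},
  {"dx": 0,"dy": 0,"dz": 0.2,"wx": 0,"wy": 0,"wz": -1,"jaw": 0},
  {"dx": 0,"dy": 0,"dz": 0.2,"wx": 0,"wy": 0,"wz": -1,"jaw": 0},
  {"dx": 0,"dy": 0,"dz": 0.2,"wx": 0,"wy": 0,"wz": -1,"jaw": 0},
])

```text
time: 2.65
tool_pos: [0.533, -0.2621, 0.1706]
tcp_rot: [-2.495, -1.909, 0.0]
wrist_force: [0.1, 0.8, -0.1]
width: -0.001
```

```bash
python3 go.py 0.5585 -0.2357 0.095 -14.5; python3 - <<'E'
from h import *
from workcell import cams,bot
s=bot.read_state();c=cams.read_camera('wrist');np.savez('w1.npz',tp=s['tool_pos'],tr=s['tcp_rot'],**c)
cv2.imwrite('pics/w1.png',c['color'][:,:,::-1])
E
```

```text
t 2.65 pos [ 0.533  -0.2621  0.1706] x [0.261 0.965 0.   ] y [ 0.965 -0.261 -0.001] z [-6.e-04  3.e-04 -1.e+00] F [ 0.07  0.8  -0.07] w -0.001
q [-0.499  0.158  1.847 -0.     1.138 -0.234]
shift units [1.071 0.592 2.521]
toolyaw -15.2 turn units [-0.007 -0.002 -0.11 ]
```

View pics/w1.png

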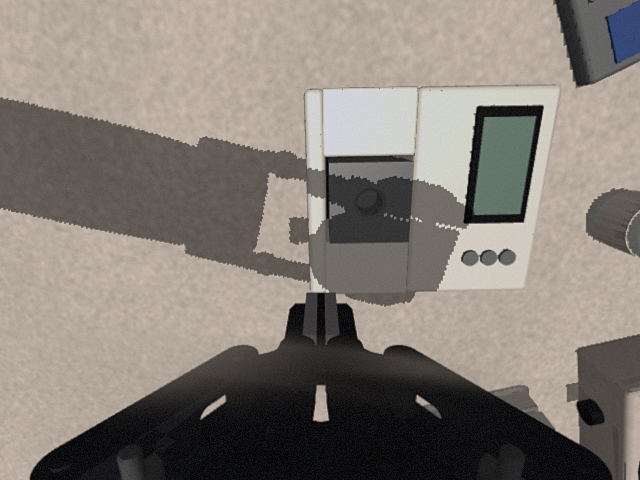

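Wrist view: the carrier is under the gripper's shadow, with the socket mouth near (370,201). The closed tip is at (320,295).

```bash
python3 - <<'E'
from h import *
c=load('w1.npz');k=dict(tp=c['tp'],tr=c['tr'])
print(onplane(c,[[370,201]],.0838,**k))
cv2.imwrite('pics/w1z.png',cv2.resize(c['color'][140:260,310:430],None,fx=5,fy=5,interpolation=cv2.INTER_CUBIC)[:,:,::-1])
C=cloud(c,**k);print(C[225,345],C[165,395],C[225,400],C[120,370])
m=(C[...,2]>.078)&(C[...,2]<.1)&(abs(C[...,0]-.575)<.05)&(abs(C[...,1]+.24)<.04)
m=cv2.morphologyEx(m.astype(np.uint8),cv2.MORPH_OPEN,np.ones((3,3)))
kk=max(cv2.findContours(m,0,2)[0],key=cv2.contourArea);z=np.median(C[m>0][:,2])
print(z,cv2.minAreaRect((onplane(c,kk[:,0],z,**k)[:,:2]*1000).astype(np.float32)))
E
```

```text
[[ 0.57423304 -0.23785297  0.0838    ]]
[ 0.55376413 -0.25015691  0.08255283] [ 0.59542756 -0.21879787  0.0833891 ] [ 0.59067118 -0.25984237  0.08372782] [ 0.58742295 -0.18732185  0.07050705]
0.08263455503882833 ((573.8228149414062, -239.85923767089844), (56.423240661621094, 56.150177001953125), 75.8583755493164)
```

View pics/w1z.png

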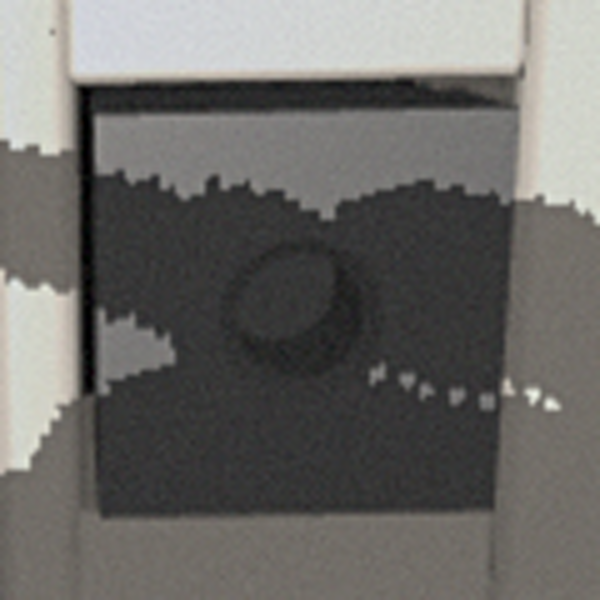

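apply_moves([
  {"dx": 0.54,"dy": 0.3,"dz": 0.6,"wx": 0,"wy": 0,"wz": -0.1,"jaw": 0},
  {"dx": 0.54,"dy": 0.3,"dz": 0.6,"wx": 0,"wy": 0,"wz": 0,"jaw": 0},
  {"dx": 0,"dy": 0,"dz": 0.6,"wx": 0,"wy": 0,"wz": 0,"jaw": 0},
  {"dx": 0,"dy": 0,"dz": 0.6,"wx": 0,"wy": 0,"wz": 0,"jaw": 0},
  {"dx": 0,"dy": 0,"dz": 0.12,"wx": 0,"wy": 0,"wz": 0,"jaw": 0},
])

```text
time: 3.2
tool_pos: [0.5572, -0.2345, 0.0929]
tcp_rot: [-2.487, -1.912, 0.004]
wrist_force: [0.2, -0.3, -0.7]
width: -0.002
```

apply_moves([
  {"dx": 0,"dy": 0,"dz": 0.05,"wx": 0,"wy": 0,"wz": 0,"jaw": 0},
  {"dx": 0,"dy": 0,"dz": 0.05,"wx": 0,"wy": 0,"wz": 0,"jaw": 0},
  {"dx": 0,"dy": 0,"dz": 0.05,"wx": 0,"wy": 0,"wz": 0,"jaw": 0},
  {"dx": 0,"dy": 0,"dz": 0.033,"wx": 0,"wy": 0,"wz": 0,"jaw": 0},
  {"dx": 0,"dy": 0,"dz": 0.033,"wx": 0,"wy": 0,"wz": 0,"jaw": 0},
])

```text
time: 3.7
tool_pos: [0.5595, -0.2359, 0.0898]
tcp_rot: [2.488, 1.916, 0.001]
wrist_force: [0.7, -0.5, -0.3]
width: -0.003
```

apply_moves([
  {"dx": 0,"dy": 0,"dz": 0.033,"wx": 0,"wy": 0,"wz": 0,"jaw": 0},
  {"dx": 0,"dy": 0,"dz": 0.033,"wx": 0,"wy": 0,"wz": 0,"jaw": 0},
  {"dx": 0,"dy": 0,"dz": 0.033,"wx": 0,"wy": 0,"wz": 0,"jaw": 0},
])

```text
time: 4.0
tool_pos: [0.5591, -0.2357, 0.0862]
tcp_rot: [2.489, 1.917, 0.0]
wrist_force: [-1.0, -1.1, -0.9]
width: 0.003
```

apply_moves([
  {"dx": 0,"dy": 0,"dz": 0.033,"wx": 0,"wy": 0,"wz": 0,"jaw": 0},
  {"dx": 0,"dy": 0,"dz": 0.033,"wx": 0,"wy": 0,"wz": 0,"jaw": 0},
  {"dx": 0,"dy": 0,"dz": 0.033,"wx": 0,"wy": 0,"wz": 0,"jaw": 0},
])

```text
time: 4.3
tool_pos: [0.5591, -0.2356, 0.0833]
tcp_rot: [-2.489, -1.917, 0.0]
wrist_force: [-1.7, 0.8, 4.5]
width: -0.002
```

apply_moves([
  {"dx": 0,"dy": 0,"dz": 0.033,"wx": 0,"wy": 0,"wz": 0,"jaw": 0},
])

```text
time: 4.4
tool_pos: [0.5591, -0.2356, 0.0828]
tcp_rot: [-2.489, -1.917, 0.0]
wrist_force: [-2.0, 1.3, 5.9]
width: 0.003
```

apply_moves([
  {"dx": 0,"dy": 0,"dz": 0.033,"wx": 0,"wy": 0,"wz": 0,"jaw": 0},
])

```text
time: 4.5
tool_pos: [0.5591, -0.2357, 0.082]
tcp_rot: [-2.489, -1.917, 0.0]
wrist_force: [-2.3, 0.7, 6.4]
width: -0.004
```

apply_moves([
  {"dx": 0,"dy": 0,"dz": 0.033,"wx": 0,"wy": 0,"wz": 0,"jaw": 0},
  {"dx": 0,"dy": 0,"dz": 0.033,"wx": 0,"wy": 0,"wz": 0,"jaw": 0},
])

```text
time: 4.7
tool_pos: [0.5591, -0.2356, 0.0802]
tcp_rot: [-2.489, -1.917, 0.0]
wrist_force: [-3.6, 1.4, 6.4]
width: 0.002
```

apply_moves([
  {"dx": 0,"dy": 0,"dz": 0.02,"wx": 0,"wy": 0,"wz": 0,"jaw": 0},
])

```text
time: 4.8
tool_pos: [0.5591, -0.2356, 0.0796]
tcp_rot: [-2.489, -1.917, 0.0]
wrist_force: [-2.5, 1.2, 5.3]
width: -0.002
```

apply_moves([
  {"dx": 0,"dy": 0,"dz": 0.015,"wx": 0,"wy": 0,"wz": 0,"jaw": 0},
])

```text
time: 4.9
tool_pos: [0.5591, -0.2356, 0.0792]
tcp_rot: [-2.489, -1.917, 0.0]
wrist_force: [-2.4, 0.4, 6.0]
width: -0.004
```

apply_moves([
  {"dx": 0,"dy": 0,"dz": 0.015,"wx": 0,"wy": 0,"wz": 0,"jaw": 0},
])

```text
time: 5.0
tool_pos: [0.5591, -0.2356, 0.0787]
tcp_rot: [-2.489, -1.917, 0.0]
wrist_force: [-2.3, 1.6, 6.9]
width: 0.001
```

apply_moves([
  {"dx": 0,"dy": 0,"dz": 0.012,"wx": 0,"wy": 0,"wz": 0,"jaw": 0},
])

```text
time: 5.1
tool_pos: [0.5591, -0.2357, 0.0783]
tcp_rot: [-2.489, -1.917, 0.0]
wrist_force: [-3.4, 0.1, 7.0]
width: 0.002
```

apply_moves([
  {"dx": 0,"dy": 0,"dz": 0.012,"wx": 0,"wy": 0,"wz": 0,"jaw": 0},
])

```text
time: 5.2
tool_pos: [0.5591, -0.2356, 0.078]
tcp_rot: [-2.489, -1.917, 0.0]
wrist_force: [-2.9, -0.1, 6.6]
width: 0.001
```

```bash
python3 go.py 0.5585 -0.2357 0.095
```

```text
t 5.2 pos [ 0.5591 -0.2356  0.078 ] x [0.255 0.967 0.   ] y [ 0.967 -0.255 -0.   ] z [-2.e-04  1.e-04 -1.e+00] F [-2.87 -0.09  6.59] w 0.001
q [-0.44   0.274  1.893 -0.     0.975 -0.182]
shift units [-0.008 -0.019 -0.567]
```

apply_moves([
  {"dx": 0,"dy": 0,"dz": 0.01,"wx": 0,"wy": 0,"wz": 0,"jaw": 0},
])

```text
time: 5.3
tool_pos: [0.5591, -0.2356, 0.0777]
tcp_rot: [-2.489, -1.917, 0.0]
wrist_force: [-3.4, 1.0, 6.1]
width: 0.001
```

apply_moves([
  {"dx": 0,"dy": 0,"dz": 0.01,"wx": 0,"wy": 0,"wz": 0,"jaw": 0},
])

```text
time: 5.4
tool_pos: [0.5591, -0.2356, 0.0774]
tcp_rot: [-2.489, -1.917, 0.0]
wrist_force: [-2.5, 0.8, 6.0]
width: -0.002
```

apply_moves([
  {"dx": 0,"dy": 0,"dz": 0.008,"wx": 0,"wy": 0,"wz": 0,"jaw": 0},
])

```text
time: 5.5
tool_pos: [0.5591, -0.2356, 0.0772]
tcp_rot: [-2.489, -1.917, 0.0]
wrist_force: [-2.6, 1.1, 6.7]
width: -0.0
```

apply_moves([
  {"dx": 0,"dy": 0,"dz": 0.01,"wx": 0,"wy": 0,"wz": 0,"jaw": 0},
])

```text
time: 5.6
tool_pos: [0.5591, -0.2356, 0.0769]
tcp_rot: [-2.489, -1.917, 0.0]
wrist_force: [-2.0, 2.0, 7.6]
width: 0.0
```

apply_moves([
  {"dx": 0,"dy": 0,"dz": 0.007,"wx": 0,"wy": 0,"wz": 0,"jaw": 0},
])

```text
time: 5.7
tool_pos: [0.5591, -0.2356, 0.0768]
tcp_rot: [-2.489, -1.917, 0.0]
wrist_force: [-2.9, 1.2, 7.2]
width: -0.0
```

apply_moves([
  {"dx": 0,"dy": 0,"dz": 0.007,"wx": 0,"wy": 0,"wz": 0,"jaw": 0},
])

```text
time: 5.8
tool_pos: [0.5591, -0.2356, 0.0767]
tcp_rot: [-2.489, -1.917, 0.0]
wrist_force: [-4.9, 1.2, 8.2]
width: -0.004
```

apply_moves([
  {"dx": 0,"dy": 0,"dz": 0,"wx": 0,"wy": 0,"wz": 0,"jaw": 0},
])

```text
time: 5.9
tool_pos: [0.5591, -0.2356, 0.0768]
tcp_rot: [-2.489, -1.917, 0.0]
wrist_force: [-3.7, 1.7, 7.8]
width: 0.002
```

apply_moves([
  {"dx": 0,"dy": 0,"dz": 0.01,"wx": 0,"wy": 0,"wz": 0,"jaw": 0},
])

```text
time: 6.0
tool_pos: [0.559, -0.2356, 0.0766]
tcp_rot: [-2.489, -1.917, 0.0]
wrist_force: [-4.7, 0.8, 8.9]
width: 0.001
```

apply_moves([
  {"dx": 0,"dy": 0,"dz": 0.008,"wx": 0,"wy": 0,"wz": 0,"jaw": 0},
])

```text
time: 6.1
tool_pos: [0.5591, -0.2356, 0.0765]
tcp_rot: [-2.489, -1.917, 0.0]
wrist_force: [-4.8, 1.7, 10.7]
width: -0.0
```

apply_moves([
  {"dx": 0,"dy": 0,"dz": 0,"wx": 0,"wy": 0,"wz": 0,"jaw": 0},
])

```text
time: 6.2
tool_pos: [0.559, -0.2356, 0.0765]
tcp_rot: [-2.489, -1.917, 0.0]
wrist_force: [-4.2, 2.0, 9.4]
width: 0.0
```

apply_moves([
  {"dx": 0,"dy": 0,"dz": 0.006,"wx": 0,"wy": 0,"wz": 0,"jaw": 0},
])

```text
time: 6.3
tool_pos: [0.559, -0.2356, 0.0764]
tcp_rot: [-2.489, -1.917, 0.0]
wrist_force: [-3.8, 2.3, 10.9]
width: -0.002
```

apply_moves([
  {"dx": 0,"dy": 0,"dz": -0.1,"wx": 0,"wy": 0,"wz": 0,"jaw": 0},
  {"dx": 0,"dy": 0,"dz": -0.2,"wx": 0,"wy": 0,"wz": 0,"jaw": 0},
  {"dx": 0,"dy": 0,"dz": -0.2,"wx": 0,"wy": 0,"wz": 0,"jaw": 0},
  {"dx": 0,"dy": 0,"dz": -0.2,"wx": 0,"wy": 0,"wz": 0,"jaw": 0},
  {"dx": 0,"dy": 0,"dz": -0.2,"wx": 0,"wy": 0,"wz": 0,"jaw": 0},
])

```text
time: 6.8
tool_pos: [0.5591, -0.2356, 0.1021]
tcp_rot: [-2.489, -1.917, -0.0]
wrist_force: [0.4, 0.5, 0.3]
width: 0.005
```

apply_moves([
  {"dx": 0,"dy": 0,"dz": -0.3,"wx": 0,"wy": 0,"wz": 0,"jaw": 0},
  {"dx": 0,"dy": 0,"dz": -0.4,"wx": 0,"wy": 0,"wz": 0,"jaw": 0},
  {"dx": -0.4,"dy": 0,"dz": -0.8,"wx": 0,"wy": 0,"wz": 0,"jaw": 0},
  {"dx": -1,"dy": 0,"dz": -0.8,"wx": 0,"wy": 0,"wz": 0,"jaw": 0},
  {"dx": -1,"dy": 0,"dz": -0.6,"wx": 0,"wy": 0,"wz": 0,"jaw": 0},
])

```text
time: 7.3
tool_pos: [0.5414, -0.3059, 0.1916]
tcp_rot: [2.486, 1.917, 0.001]
wrist_force: [0.7, 0.5, -1.1]
width: 0.002
```

```bash
python3 - <<'E'
from h import *
from workcell import cams,bot
import time
s=bot.read_state();c=cams.read_camera('wrist');np.savez('w2.npz',tp=s['tool_pos'],tr=s['tcp_rot'],**c)
t=cams.read_camera('top');np.savez('top2.npz',**t)
print(s['time'],s['tool_pos'],s['joint_vel'].round(3))
cv2.imwrite('pics/w2.png',c['color'][:,:,::-1]);cv2.imwrite('pics/t2.png',t['color'][:,:,::-1])
E
```

```text
7.3 [ 0.54142403 -0.30586585  0.19156251] [-0.482 -0.007 -0.326 -0.     0.336 -0.465]
```

View pics/w2.png

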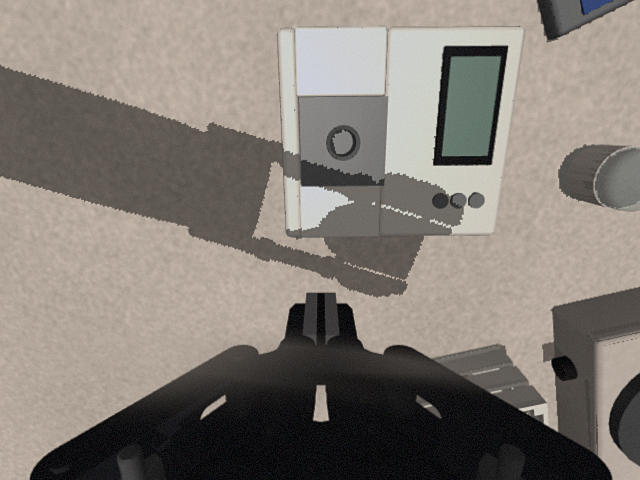

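View pics/t2.png

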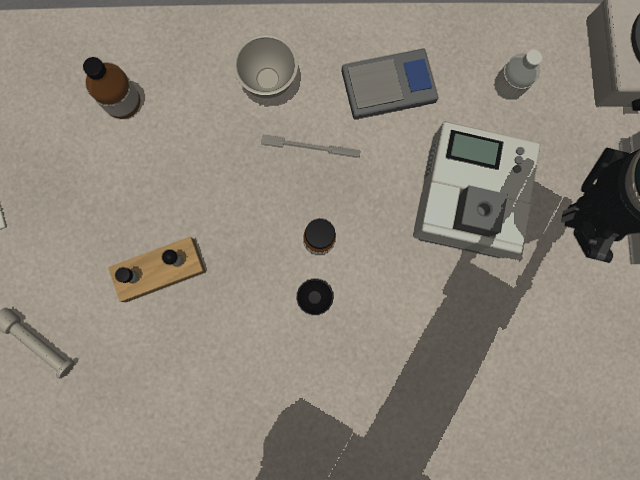

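The wrist and top views show the carrier standing higher, with the socket at about (343,142) in the wrist view and (484,209) in the top view. I'll let the arm settle and measure it.

```bash
python3 - <<'E'
from h import *
from workcell import cams,bot
s=bot.read_state();c=cams.read_camera('wrist');c.update(tp=s['tool_pos'],tr=s['tcp_rot']);np.savez('w3.npz',**c)
sc=cams.read_camera('scene');np.savez('s3.npz',**sc)
print(s['time'],s['tool_pos'],abs(s['joint_vel']).max())
t=load('top2.npz')
ims=[]
for n,cc,k in (('top',t,{}),('scene',sc,{}),('wrist',c,dict(tp=c['tp'],tr=c['tr']))):
    C=cloud(cc,**k)
    m=(C[...,2]>.092)&(C[...,2]<.115)&(abs(C[...,0]-.575)<.05)&(abs(C[...,1]+.24)<.05)
    m=cv2.morphologyEx(m.astype(np.uint8),cv2.MORPH_OPEN,np.ones((3,3)))
    kk=max(cv2.findContours(m,0,2)[0],key=cv2.contourArea);z=np.median(C[m>0][:,2])
    print(n,z,cv2.minAreaRect((onplane(cc,kk[:,0],z,**k)[:,:2]*1000).astype(np.float32)))
    f=cv2.fillPoly(np.zeros_like(m),[kk],1);x,y,w,h=cv2.boundingRect(kk);print(x,y,w,h)
    ims.append(cv2.resize(cc['color'][y:y+90,x:x+90],(400,400),interpolation=cv2.INTER_CUBIC)[:,:,::-1]) if n!='scene' else None
cv2.imwrite('pics/sock.png',np.hstack(ims))
E
```

```text
7.4 [ 0.54222169 -0.3096513   0.19387358] 0.05683315404103787
top 0.10278775175063937 ((574.6670532226562, -238.33914184570312), (59.35160446166992, 57.40046310424805), 75.96876525878906)
461 186 47 47
scene 0.10344514766773788 ((578.2428588867188, -242.96815490722656), (59.26157760620117, 64.99154663085938), 75.8460693359375)
197 330 58 49
wrist 0.10213415348730256 ((573.8978881835938, -239.9422607421875), (56.144710540771484, 56.038936614990234), 75.82229614257812)
295 90 89 91
```

View pics/sock.png

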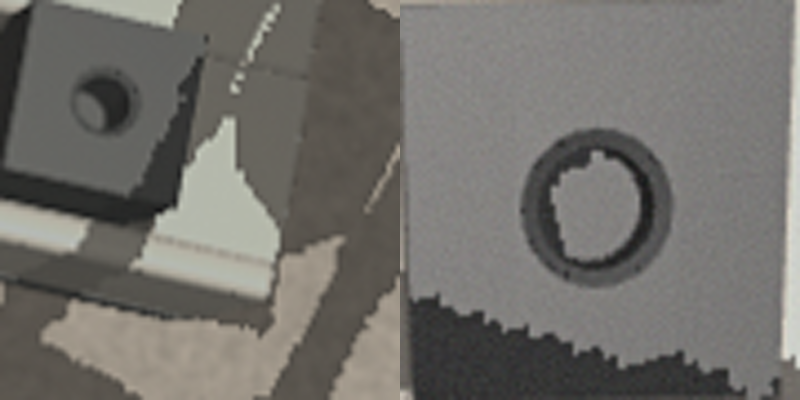

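```bash
python3 - <<'E'
from h import *
c=load('w3.npz');k=dict(tp=c['tp'],tr=c['tr']);print(onplane(c,[[338.9,136.4]],.103,**k))
E
python3 go.py 0.520 0.199 0.194 19.6
```

```text
[[ 0.57393558 -0.23973259  0.103     ]]
t 7.5 pos [ 0.541  -0.3059  0.19  ] x [ 0.257  0.966 -0.   ] y [ 0.966 -0.257  0.002] z [ 1.7e-03 -5.0e-04 -1.0e+00] F [-0.1   0.17  0.54] w -0.002
q [-5.550e-01  1.910e-01  1.770e+00  1.000e-03  1.179e+00 -2.950e-01]
shift units [16.084 -5.002 -0.142]
toolyaw -14.9 turn units [ 1.600e-02  5.000e-03 -5.749e+00]
```

apply_moves([
  {"dx": 1,"dy": -0.31,"dz": 0,"wx": 0,"wy": 0,"wz": 0,"jaw": 0},
  {"dx": 1,"dy": -0.31,"dz": 0,"wx": 0,"wy": 0,"wz": 0,"jaw": 0},
  {"dx": 1,"dy": -0.31,"dz": 0,"wx": 0,"wy": 0,"wz": 0,"jaw": 0},
  {"dx": 1,"dy": -0.31,"dz": 0,"wx": 0,"wy": 0,"wz": 0,"jaw": 0},
  {"dx": 1,"dy": -0.31,"dz": 0,"wx": 0,"wy": 0,"wz": 0,"jaw": 0},
])

```text
time: 8.0
tool_pos: [0.533, -0.1456, 0.1874]
tcp_rot: [-2.486, -1.916, 0.002]
wrist_force: [0.4, -0.1, -1.1]
width: -0.0
```

apply_moves([
  {"dx": 1,"dy": -0.31,"dz": 0,"wx": 0,"wy": 0,"wz": 0,"jaw": 0},
  {"dx": 1,"dy": -0.31,"dz": 0,"wx": 0,"wy": 0,"wz": 0,"jaw": 0},
  {"dx": 1,"dy": -0.31,"dz": 0,"wx": 0,"wy": 0,"wz": 0,"jaw": 0},
  {"dx": 1,"dy": -0.31,"dz": 0,"wx": 0,"wy": 0,"wz": 0,"jaw": 0},
  {"dx": 1,"dy": -0.31,"dz": 0,"wx": 0,"wy": 0,"wz": 0,"jaw": 0},
])

```text
time: 8.5
tool_pos: [0.5259, 0.011, 0.1875]
tcp_rot: [-2.486, -1.917, 0.003]
wrist_force: [0.5, 0.4, 1.0]
width: -0.003
```

apply_moves([
  {"dx": 1,"dy": -0.31,"dz": 0,"wx": 0,"wy": 0,"wz": 0,"jaw": 0},
  {"dx": 1,"dy": -0.31,"dz": 0,"wx": 0,"wy": 0,"wz": 0,"jaw": 0},
  {"dx": 1,"dy": -0.31,"dz": 0,"wx": 0,"wy": 0,"wz": 0,"jaw": 0},
  {"dx": 1,"dy": -0.31,"dz": 0,"wx": 0,"wy": 0,"wz": 0,"jaw": 0},
  {"dx": 1,"dy": -0.31,"dz": 0,"wx": 0,"wy": 0,"wz": 0,"jaw": 0},
])

```text
time: 9.0
tool_pos: [0.519, 0.1676, 0.1875]
tcp_rot: [-2.487, -1.917, 0.003]
wrist_force: [0.4, 0.3, 0.3]
width: -0.003
```

apply_moves([
  {"dx": 0.5,"dy": -0.2,"dz": 0,"wx": 0,"wy": 0,"wz": -1,"jaw": 0},
  {"dx": 0,"dy": 0,"dz": 0,"wx": 0,"wy": 0,"wz": -1,"jaw": 0},
  {"dx": 0,"dy": 0,"dz": 0,"wx": 0,"wy": 0,"wz": -1,"jaw": 0},
  {"dx": 0,"dy": 0,"dz": 0,"wx": 0,"wy": 0,"wz": -1,"jaw": 0},
  {"dx": 0,"dy": 0,"dz": 0,"wx": 0,"wy": 0,"wz": -1,"jaw": 0},
])

```text
time: 9.5
tool_pos: [0.5171, 0.1824, 0.1874]
tcp_rot: [-1.9, -2.5, 0.003]
wrist_force: [-0.3, 0.0, 0.6]
width: -0.002
```

apply_moves([
  {"dx": 0,"dy": 0,"dz": 0,"wx": 0,"wy": 0,"wz": -0.75,"jaw": 0},
  {"dx": 0,"dy": 0,"dz": 0,"wx": 0,"wy": 0,"wz": 0,"jaw": 0},
  {"dx": 0,"dy": 0,"dz": 0,"wx": 0,"wy": 0,"wz": 0,"jaw": 0},
])

```text
time: 9.8
tool_pos: [0.5178, 0.182, 0.1879]
tcp_rot: [-1.809, -2.567, 0.002]
wrist_force: [0.1, -0.2, -0.1]
width: -0.002
```

```bash
python3 - <<'E'
from h import *
from workcell import cams,bot
s=bot.read_state();c=cams.read_camera('wrist');c.update(tp=s['tool_pos'],tr=s['tcp_rot']);np.savez('w4.npz',**c)
cv2.imwrite('pics/w4.png',c['color'][:,:,::-1])
E
python3 go.py 0.520 0.199 0.194 19.6
```

```text
t 9.85 pos [0.518  0.1819 0.1881] x [-0.336  0.942  0.   ] y [ 0.942  0.336 -0.001] z [-1.4e-03 -2.0e-04 -1.0e+00] F [-0.03 -0.12 -0.12] w 0.003
q [ 0.292  0.059  1.922  0.     1.162 -0.051]
shift units [ 0.516  0.253 -0.196]
toolyaw 19.6 turn units [-0.013 -0.003  0.008]
```

View pics/w4.png

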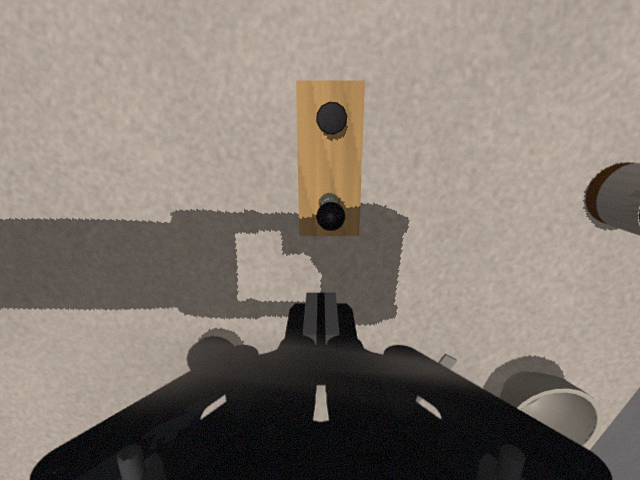

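The wrist view shows the flat cap, an evenly grey disc, at (332,118) and the ball at (331,216).

```bash
cat > cap.py <<'E'
from h import *
import sys
f,x0,x1,y0,y1=sys.argv[1],*map(int,sys.argv[2:6])
c=load(f);k=dict(tp=c['tp'],tr=c['tr'])
hsv=cv2.cvtColor(c['color'],cv2.COLOR_RGB2HSV);m=np.zeros((480,640),np.uint8)
m[y0:y1,x0:x1]=(c['color'][y0:y1,x0:x1].max(2)<62)
m=cv2.morphologyEx(m,cv2.MORPH_OPEN,np.ones((3,3)))
kk=max(cv2.findContours(m,0,2)[0],key=cv2.contourArea)
(ex,ey),(a,b),an=cv2.fitEllipse(kk);print('ell',ex,ey,a,b,an)
C=cloud(c,**k);top=(m>0)&(C[...,2]>.05);print('cloud',C[top].mean(0),np.median(C[top][:,2]))
for z in (.08,.0815): print('ray z',z,onplane(c,[[ex,ey]],z,**k))
cv2.imwrite('pics/cap.png',cv2.resize(c['color'][y0:y1,x0:x1],None,fx=8,fy=8,interpolation=cv2.INTER_CUBIC)[:,:,::-1])
E
python3 cap.py w4.npz 305 360 92 145
```

```text
ell 331.459228515625 117.78401184082031 29.335500717163086 31.864974975585938 178.54742431640625
cloud [0.49475577 0.26742135 0.07978154] 0.07915694064319106
ray z 0.08 [[0.4947773 0.2674266 0.08     ]]
ray z 0.0815 [[0.49475659 0.26736724 0.0815    ]]
```

View pics/cap.png

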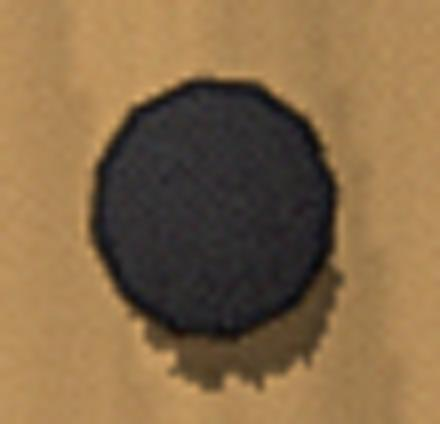

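```bash
python3 go.py 0.4952 0.267 0.10 19.6
```

```text
t 9.85 pos [0.518  0.1819 0.1881] x [-0.336  0.942  0.   ] y [ 0.942  0.336 -0.001] z [-1.4e-03 -2.0e-04 -1.0e+00] F [-0.03 -0.12 -0.12] w 0.003
q [ 0.292  0.059  1.922  0.     1.162 -0.051]
shift units [2.927 0.241 2.938]
toolyaw 19.6 turn units [-0.013 -0.003  0.008]
```

apply_moves([
  {"dx": 0.98,"dy": 0.08,"dz": 0,"wx": 0,"wy": 0,"wz": 0,"jaw": 0.6},
  {"dx": 0.98,"dy": 0.08,"dz": 0,"wx": 0,"wy": 0,"wz": 0,"jaw": 0.6},
  {"dx": 0.97,"dy": 0.08,"dz": 0,"wx": 0,"wy": 0,"wz": 0,"jaw": 0.6},
  {"dx": 0,"dy": 0,"dz": 0.5,"wx": 0,"wy": 0,"wz": 0,"jaw": 0.6},
  {"dx": 0,"dy": 0,"dz": 0.5,"wx": 0,"wy": 0,"wz": 0,"jaw": 0.6},
])

```text
time: 10.35
tool_pos: [0.4959, 0.2672, 0.1582]
tcp_rot: [1.807, 2.569, 0.001]
wrist_force: [-0.1, -0.5, -0.6]
width: 0.599
```

apply_moves([
  {"dx": 0,"dy": 0,"dz": 0.5,"wx": 0,"wy": 0,"wz": 0,"jaw": 0.6},
  {"dx": 0,"dy": 0,"dz": 0.5,"wx": 0,"wy": 0,"wz": 0,"jaw": 0.6},
  {"dx": 0,"dy": 0,"dz": 0.5,"wx": 0,"wy": 0,"wz": 0,"jaw": 0.6},
  {"dx": 0,"dy": 0,"dz": 0,"wx": 0,"wy": 0,"wz": 0,"jaw": 0.6},
  {"dx": 0,"dy": 0,"dz": 0,"wx": 0,"wy": 0,"wz": 0,"jaw": 0.6},
])

```text
time: 10.85
tool_pos: [0.4958, 0.2661, 0.1131]
tcp_rot: [-1.809, -2.567, 0.002]
wrist_force: [0.7, -0.4, -0.2]
width: 0.599
```

```bash
python3 - <<'E'
from h import *
from workcell import cams,bot
s=bot.read_state();c=cams.read_camera('wrist');c.update(tp=s['tool_pos'],tr=s['tcp_rot']);np.savez('w5.npz',**c)
cv2.imwrite('pics/w5.png',c['color'][:,:,::-1])
E
python3 go.py 0.4952 0.267 0.053 19.6
```

```text
t 10.9 pos [0.4964 0.2665 0.114 ] x [-0.337  0.942  0.   ] y [0.942 0.337 0.   ] z [ 3.e-04  1.e-04 -1.e+00] F [-0.11  0.34  0.2 ] w 0.601
q [ 0.449  0.157  1.961 -0.     1.023  0.105]
shift units [ 0.029 -0.033  2.032]
toolyaw 19.7 turn units [ 0.003 -0.     0.012]
```

View pics/w5.png

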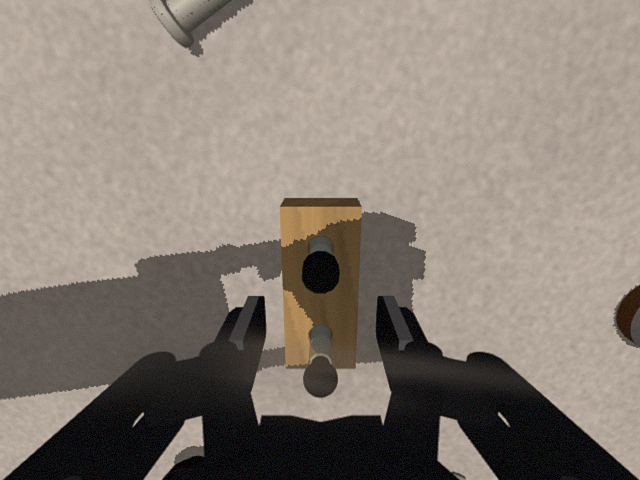

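The cap, at (320,271), is centred between the open fingers, and the ball at (320,377) lies behind and clear of them.

```bash
python3 cap.py w5.npz 296 345 246 300
```

```text
ell 320.152099609375 271.9539794921875 37.98149871826172 43.23929214477539 1.2760753631591797
cloud [0.49395287 0.2699452  0.0779627 ] 0.07892787347593536
ray z 0.08 [[0.49363292 0.270764   0.08      ]]
ray z 0.0815 [[0.49342376 0.27137302 0.0815    ]]
```

apply_moves([
  {"dx": 0,"dy": -0.02,"dz": 0.5,"wx": 0,"wy": 0,"wz": 0,"jaw": 0.6},
  {"dx": 0,"dy": 0,"dz": 0.5,"wx": 0,"wy": 0,"wz": 0,"jaw": 0.6},
  {"dx": 0,"dy": 0,"dz": 0.5,"wx": 0,"wy": 0,"wz": 0,"jaw": 0.6},
  {"dx": 0,"dy": 0,"dz": 0.5,"wx": 0,"wy": 0,"wz": 0,"jaw": 0.6},
  {"dx": 0,"dy": 0,"dz": 0,"wx": 0,"wy": 0,"wz": 0,"jaw": 0.6},
])

```text
time: 11.4
tool_pos: [0.4928, 0.2652, 0.0502]
tcp_rot: [-1.807, -2.566, 0.009]
wrist_force: [-1.1, 0.2, 0.2]
width: 0.602
```

apply_moves([
  {"dx": 0,"dy": 0,"dz": 0,"wx": 0,"wy": 0,"wz": 0,"jaw": 0.6},
  {"dx": 0,"dy": 0,"dz": 0,"wx": 0,"wy": 0,"wz": 0,"jaw": 0.6},
])

```text
time: 11.6
tool_pos: [0.496, 0.2667, 0.0542]
tcp_rot: [1.808, 2.568, 0.001]
wrist_force: [0.4, -0.6, 0.4]
width: 0.6
```

```bash
python3 go.py 0.4947 0.2675 0.053 19.6
```

```text
t 11.6 pos [0.496  0.2667 0.0542] x [-0.337  0.941  0.   ] y [0.941 0.337 0.001] z [ 8.e-04  4.e-04 -1.e+00] F [ 0.44 -0.62  0.38] w 0.6
q [0.449 0.229 2.003 0.    0.909 0.105]
shift units [ 0.039 -0.031  0.04 ]
toolyaw 19.7 turn units [ 0.008 -0.001  0.017]
```

apply_moves([
  {"dx": 0.04,"dy": -0.03,"dz": 0.04,"wx": 0,"wy": 0,"wz": 0,"jaw": 0.6},
  {"dx": 0,"dy": 0,"dz": 0,"wx": 0,"wy": 0,"wz": 0,"jaw": 0.4},
  {"dx": 0,"dy": 0,"dz": 0,"wx": 0,"wy": 0,"wz": 0,"jaw": 0.15},
  {"dx": 0,"dy": 0,"dz": 0,"wx": 0,"wy": 0,"wz": 0,"jaw": 0.1},
  {"dx": 0,"dy": 0,"dz": 0,"wx": 0,"wy": 0,"wz": 0,"jaw": 0.1},
], newtons=30)

```text
time: 12.1
tool_pos: [0.4945, 0.2675, 0.0531]
tcp_rot: [1.809, 2.568, 0.001]
wrist_force: [-1.1, -0.6, 2.9]
width: 0.239
```

apply_moves([
  {"dx": 0,"dy": 0,"dz": 0,"wx": 0,"wy": 0,"wz": 0,"jaw": 0.1},
  {"dx": 0,"dy": 0,"dz": 0,"wx": 0,"wy": 0,"wz": 0,"jaw": 0.1},
])

```text
time: 12.3
tool_pos: [0.4945, 0.2675, 0.0531]
tcp_rot: [1.809, 2.568, 0.001]
wrist_force: [-0.9, -0.2, 3.6]
width: 0.242
```

apply_moves([
  {"dx": 0,"dy": 0,"dz": -0.2,"wx": 0,"wy": 0,"wz": 0,"jaw": 0.1},
  {"dx": 0,"dy": 0,"dz": -0.4,"wx": 0,"wy": 0,"wz": 0,"jaw": 0.1},
  {"dx": 0,"dy": 0,"dz": -0.6,"wx": 0,"wy": 0,"wz": 0,"jaw": 0.1},
  {"dx": 0,"dy": 0,"dz": -0.8,"wx": 0,"wy": 0,"wz": 0,"jaw": 0.1},
  {"dx": 0,"dy": 0,"dz": -1,"wx": 0,"wy": 0,"wz": 0,"jaw": 0.1},
])

```text
time: 12.8
tool_pos: [0.493, 0.2667, 0.1428]
tcp_rot: [-1.808, -2.568, 0.004]
wrist_force: [-0.1, -0.8, -1.5]
width: 0.244
```

apply_moves([
  {"dx": 0,"dy": 0,"dz": -1,"wx": 0,"wy": 0,"wz": 0,"jaw": 0.1},
  {"dx": 0,"dy": 0,"dz": -0.8,"wx": 0,"wy": 0,"wz": 0,"jaw": 0.1},
  {"dx": 0,"dy": 0,"dz": -0.4,"wx": 0,"wy": 0,"wz": 0,"jaw": 0.1},
  {"dx": 0,"dy": 0,"dz": 0,"wx": 0,"wy": 0,"wz": 0,"jaw": 0.1},
])

```text
time: 13.2
tool_pos: [0.4954, 0.2679, 0.2112]
tcp_rot: [1.808, 2.567, 0.006]
wrist_force: [0.6, -0.6, 0.2]
width: 0.244
```

```bash
python3 - <<'E'
from h import *
from workcell import cams,bot
s=bot.read_state();c=cams.read_camera('wrist');c.update(tp=s['tool_pos'],tr=s['tcp_rot']);np.savez('w6.npz',**c)
cv2.imwrite('pics/w6.png',c['color'][:,:,::-1])
c=cams.read_camera('scene');np.savez('s6.npz',**c)
cv2.imwrite('pics/s6.png',c['color'][:,:,::-1])
E
python3 go.py 0.574 -0.2396 0.20 -14.3
```

```text
t 13.3 pos [0.4936 0.267  0.2078] x [-0.337  0.941 -0.   ] y [ 0.941  0.337 -0.001] z [-1.1e-03 -5.0e-04 -1.0e+00] F [ 0.37  0.15 -0.75] w 0.245
q [ 0.451  0.067  1.876 -0.     1.2    0.108]
shift units [-16.801  -3.169   0.268]
toolyaw 19.7 turn units [-1.000e-02  5.000e-03  5.666e+00]
```

View pics/w6.png

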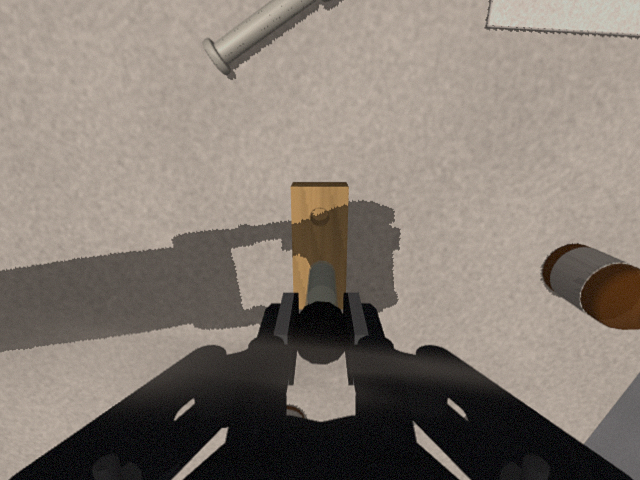

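View pics/s6.png

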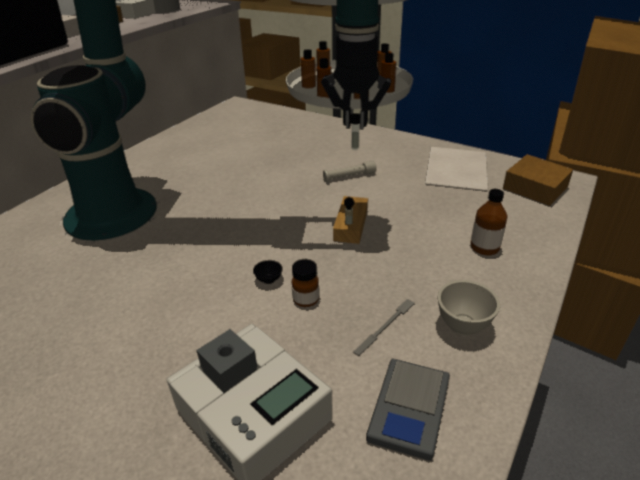

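```bash
python3 - <<'E'
from h import *
c=load('w6.npz');T=c['T_tool_cam'];Rm=T[:3,:3]
def pj(p):
    q=Rm.T@(np.array(p)-T[:3,3]); return cv2.projectPoints(q.reshape(1,1,3),np.zeros(3),np.zeros(3),K(c),c['dist_coeffs'])[0].ravel().round(1)
for x0 in (-.003,0,.003):
    print(x0,'bottom far edge',pj([x0+.008,0,.045]),'near',pj([x0-.008,0,.045]),'cap top',pj([x0+.011,0,-.027]),pj([x0-.011,0,-.027]), 'cap bottom front',pj([x0+.011,0,-.011]))
cv2.imwrite('pics/w6z.png',cv2.resize(c['color'][250:370,260:380],None,fx=5,fy=5,interpolation=cv2.INTER_CUBIC)[:,:,::-1])
E
```

```text
-0.003 bottom far edge [321.  264.1] near [321.  288.7] cap top [320.8 326.6] [320.9 373.7] cap bottom front [320.9 306.2]
0 bottom far edge [321.  259.4] near [321.  284.2] cap top [320.8 319.7] [320.9 367.5] cap bottom front [320.9 300. ]
0.003 bottom far edge [321.  254.6] near [321.  279.6] cap top [320.8 312.8] [320.9 361.3] cap bottom front [320.8 293.7]
```

View pics/w6z.png

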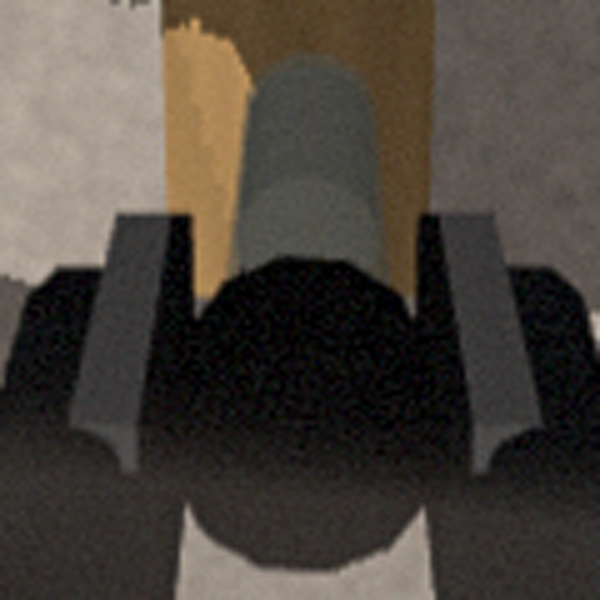

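The scene view shows the tube hanging straight at (355,135) in the gripper, with the ball tube still in the stand. The wrist close-up puts the tube centred to about 1 mm. Now I'll transfer it.

apply_moves([
  {"dx": -0.5,"dy": -0.1,"dz": 0,"wx": 0,"wy": 0,"wz": 0,"jaw": 0.1},
  {"dx": -1,"dy": -0.19,"dz": 0,"wx": 0,"wy": 0,"wz": 0,"jaw": 0.1},
  {"dx": -1,"dy": -0.19,"dz": 0,"wx": 0,"wy": 0,"wz": 0,"jaw": 0.1},
  {"dx": -1,"dy": -0.19,"dz": 0,"wx": 0,"wy": 0,"wz": 0,"jaw": 0.1},
  {"dx": -1,"dy": -0.19,"dz": 0,"wx": 0,"wy": 0,"wz": 0,"jaw": 0.1},
])

```text
time: 13.8
tool_pos: [0.5142, 0.1291, 0.2066]
tcp_rot: [-1.807, -2.567, 0.005]
wrist_force: [0.1, 0.0, -2.1]
width: 0.242
```

apply_moves([
  {"dx": -1,"dy": -0.19,"dz": 0,"wx": 0,"wy": 0,"wz": 0,"jaw": 0.1},
  {"dx": -1,"dy": -0.19,"dz": 0,"wx": 0,"wy": 0,"wz": 0,"jaw": 0.1},
  {"dx": -1,"dy": -0.19,"dz": 0,"wx": 0,"wy": 0,"wz": 0,"jaw": 0.1},
  {"dx": -1,"dy": -0.19,"dz": 0,"wx": 0,"wy": 0,"wz": 0,"jaw": 0.1},
  {"dx": -1,"dy": -0.19,"dz": 0,"wx": 0,"wy": 0,"wz": 0,"jaw": 0.1},
])

```text
time: 14.3
tool_pos: [0.5377, -0.0215, 0.2066]
tcp_rot: [-1.808, -2.566, 0.003]
wrist_force: [-0.5, -0.4, -0.4]
width: 0.243
```

apply_moves([
  {"dx": -1,"dy": -0.19,"dz": 0,"wx": 0,"wy": 0,"wz": 0,"jaw": 0.1},
  {"dx": -1,"dy": -0.19,"dz": 0,"wx": 0,"wy": 0,"wz": 0,"jaw": 0.1},
  {"dx": -1,"dy": -0.19,"dz": 0,"wx": 0,"wy": 0,"wz": 0,"jaw": 0.1},
  {"dx": -1,"dy": -0.19,"dz": 0,"wx": 0,"wy": 0,"wz": 0,"jaw": 0.1},
  {"dx": -1,"dy": -0.19,"dz": 0,"wx": 0,"wy": 0,"wz": 0,"jaw": 0.1},
])

```text
time: 14.8
tool_pos: [0.5612, -0.172, 0.2065]
tcp_rot: [-1.807, -2.565, 0.002]
wrist_force: [1.0, 0.0, 0.3]
width: 0.243
```

apply_moves([
  {"dx": -0.5,"dy": 0,"dz": 0,"wx": 0,"wy": 0,"wz": 1,"jaw": 0.1},
  {"dx": 0,"dy": 0,"dz": 0,"wx": 0,"wy": 0,"wz": 1,"jaw": 0.1},
  {"dx": 0,"dy": 0,"dz": 0,"wx": 0,"wy": 0,"wz": 1,"jaw": 0.1},
  {"dx": 0,"dy": 0,"dz": 0,"wx": 0,"wy": 0,"wz": 1,"jaw": 0.1},
  {"dx": 0,"dy": 0,"dz": 0,"wx": 0,"wy": 0,"wz": 1,"jaw": 0.1},
])

```text
time: 15.3
tool_pos: [0.5661, -0.185, 0.2063]
tcp_rot: [-2.414, -2.005, 0.004]
wrist_force: [0.6, -0.4, 0.5]
width: 0.245
```

apply_moves([
  {"dx": 0,"dy": 0,"dz": 0,"wx": 0,"wy": 0,"wz": 0.7,"jaw": 0.1},
  {"dx": 0,"dy": 0,"dz": 0,"wx": 0,"wy": 0,"wz": 0,"jaw": 0.1},
  {"dx": 0,"dy": 0,"dz": 0,"wx": 0,"wy": 0,"wz": 0,"jaw": 0.1},
])

```text
time: 15.6
tool_pos: [0.5668, -0.1846, 0.2072]
tcp_rot: [-2.481, -1.924, 0.002]
wrist_force: [0.8, -0.8, -0.7]
width: 0.247
```

```bash
python3 go.py 0.574 -0.2396 0.165 -14.3; python3 - <<'E'
from h import *
from workcell import cams,bot
s=bot.read_state();c=cams.read_camera('wrist');c.update(tp=s['tool_pos'],tr=s['tcp_rot']);np.savez('w7.npz',**c)
cv2.imwrite('pics/w7.png',c['color'][:,:,::-1])
E
```

```text
t 15.6 pos [ 0.5668 -0.1846  0.2072] x [0.249 0.968 0.   ] y [ 0.968 -0.249 -0.003] z [-2.5e-03  7.0e-04 -1.0e+00] F [ 0.75 -0.79 -0.67] w 0.247
q [-0.357  0.134  1.803 -0.     1.207 -0.105]
shift units [-1.715  0.692  1.404]
toolyaw -14.4 turn units [-0.024 -0.    -0.02 ]
```

View pics/w7.png

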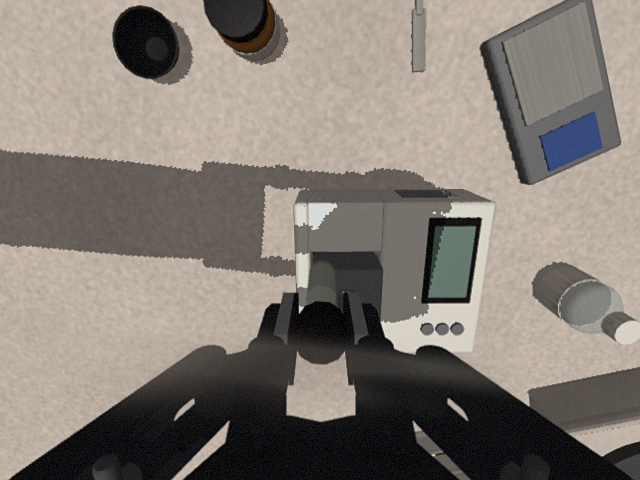

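Wrist view: the tube in the gripper is at (321,280), with the carrier behind it at (360,270). I'll move over the socket.

apply_moves([
  {"dx": -0.85,"dy": 0.35,"dz": 0,"wx": 0,"wy": 0,"wz": 0,"jaw": 0.1},
  {"dx": -0.85,"dy": 0.35,"dz": 0,"wx": 0,"wy": 0,"wz": 0,"jaw": 0.1},
  {"dx": 0,"dy": 0,"dz": 0.6,"wx": 0,"wy": 0,"wz": 0,"jaw": 0.1},
  {"dx": 0,"dy": 0,"dz": 0.6,"wx": 0,"wy": 0,"wz": 0,"jaw": 0.1},
  {"dx": 0,"dy": 0,"dz": 0.2,"wx": 0,"wy": 0,"wz": 0,"jaw": 0.1},
])

```text
time: 16.15
tool_pos: [0.5737, -0.2387, 0.1639]
tcp_rot: [-2.48, -1.922, 0.003]
wrist_force: [0.6, 0.0, -0.9]
width: 0.245
```

apply_moves([
  {"dx": 0,"dy": 0,"dz": 0,"wx": 0,"wy": 0,"wz": 0,"jaw": 0.1},
  {"dx": 0,"dy": 0,"dz": 0,"wx": 0,"wy": 0,"wz": 0,"jaw": 0.1},
  {"dx": 0,"dy": 0,"dz": 0,"wx": 0,"wy": 0,"wz": 0,"jaw": 0.1},
  {"dx": 0,"dy": 0,"dz": 0,"wx": 0,"wy": 0,"wz": 0,"jaw": 0.1},
])

```text
time: 16.55
tool_pos: [0.5762, -0.2391, 0.1678]
tcp_rot: [2.482, 1.923, 0.001]
wrist_force: [0.6, -0.3, -0.3]
width: 0.246
```

```bash
python3 go.py 0.574 -0.2391 0.152 -14.3; python3 - <<'E'
from h import *
from workcell import cams,bot
s=bot.read_state();c=cams.read_camera('wrist');c.update(tp=s['tool_pos'],tr=s['tcp_rot']);np.savez('w8.npz',**c)
a=c['color'][200:350,250:390]
d=cams.read_camera('scene');np.savez('s8.npz',**d)
t=cams.read_camera('top');np.savez('t8.npz',**t)
f=lambda i:cv2.resize(i,(400,400),interpolation=cv2.INTER_CUBIC)
cv2.imwrite('pics/m8.png',np.hstack([f(a),f(d['color'][290:390,180:280])])[:,:,::-1])
E
```

```text
t 16.55 pos [ 0.5762 -0.2391  0.1678] x [ 0.25   0.968 -0.   ] y [ 0.968 -0.25   0.002] z [ 1.8e-03 -9.0e-04 -1.0e+00] F [ 0.61 -0.29 -0.3 ] w 0.246
q [-0.433  0.213  1.787 -0.     1.14  -0.181]
shift units [-0.019 -0.071  0.528]
toolyaw -14.5 turn units [ 0.019  0.004 -0.03 ]
```

View pics/m8.png

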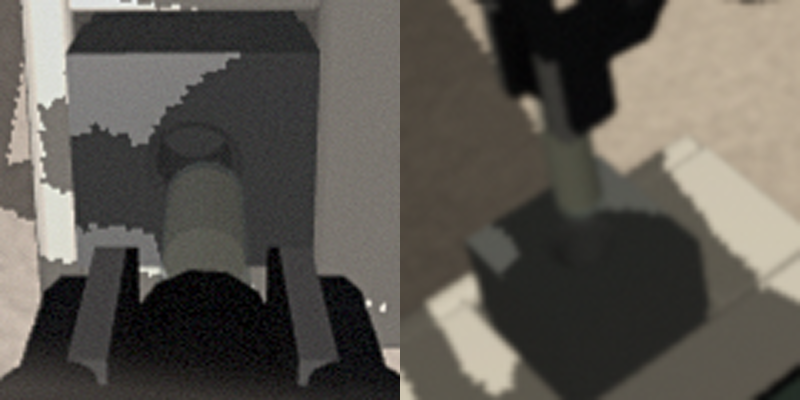

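```bash
python3 - <<'E'
from h import *
c=load('w8.npz');k=dict(tp=c['tp'],tr=c['tr'])
e=onplane(c,[[319.3,245.75],[319.3,258.1]],.103,**k);x=np.array([.25,.968,0]);print(e,e[0]-.0113*x)
C=cloud(c,**k)
m=(C[...,2]>.097)&(C[...,2]<.108)&(abs(C[...,0]-.575)<.05)&(abs(C[...,1]+.24)<.05)
kk=np.argwhere(m)[:,::-1].astype(np.int32)
print(cv2.minAreaRect((onplane(c,kk,.103,**k)[:,:2]*1000).astype(np.float32)))
E
```

```text
[[ 0.57780697 -0.22962417  0.103     ]
 [ 0.57566958 -0.23781921  0.103     ]] [ 0.57498197 -0.24056257  0.103     ]
((574.0791625976562, -238.85231018066406), (57.50679016113281, 55.840450286865234), 75.88251495361328)
```

apply_moves([
  {"dx": 0,"dy": -0.05,"dz": 0,"wx": 0,"wy": 0,"wz": 0,"jaw": 0.1},
  {"dx": 0,"dy": 0,"dz": 0.2,"wx": 0,"wy": 0,"wz": 0,"jaw": 0.1},
  {"dx": 0,"dy": 0,"dz": 0.2,"wx": 0,"wy": 0,"wz": 0,"jaw": 0.1},
  {"dx": 0,"dy": 0,"dz": 0,"wx": 0,"wy": 0,"wz": 0,"jaw": 0.1},
  {"dx": 0,"dy": 0,"dz": 0,"wx": 0,"wy": 0,"wz": 0,"jaw": 0.1},
])

```text
time: 17.2
tool_pos: [0.5736, -0.2383, 0.1538]
tcp_rot: [-2.483, -1.923, 0.001]
wrist_force: [-0.3, -0.4, -0.2]
width: 0.241
```

```bash
python3 go.py 0.574 -0.2391 0.120 -14.3
```

```text
t 17.2 pos [ 0.5736 -0.2383  0.1538] x [0.25  0.968 0.   ] y [ 0.968 -0.25  -0.001] z [-1.3e-03  6.0e-04 -1.0e+00] F [-0.28 -0.43 -0.15] w 0.241
q [-0.434  0.222  1.803  0.     1.118 -0.181]
shift units [-0.021  0.021  1.127]
toolyaw -14.5 turn units [-0.013 -0.002 -0.033]
```

apply_moves([
  {"dx": -0.02,"dy": 0.015,"dz": 0.08,"wx": 0,"wy": 0,"wz": 0,"jaw": 0.1},
  {"dx": 0,"dy": 0,"dz": 0.08,"wx": 0,"wy": 0,"wz": 0,"jaw": 0.1},
  {"dx": 0,"dy": 0,"dz": 0.05,"wx": 0,"wy": 0,"wz": 0,"jaw": 0.1},
  {"dx": 0,"dy": 0,"dz": 0.05,"wx": 0,"wy": 0,"wz": 0,"jaw": 0.1},
])

```text
time: 17.6
tool_pos: [0.5743, -0.2392, 0.1466]
tcp_rot: [-2.484, -1.923, 0.0]
wrist_force: [-0.1, -0.1, -1.2]
width: 0.244
```

apply_moves([
  {"dx": 0,"dy": 0,"dz": 0.05,"wx": 0,"wy": 0,"wz": 0,"jaw": 0.1},
  {"dx": 0,"dy": 0,"dz": 0.05,"wx": 0,"wy": 0,"wz": 0,"jaw": 0.1},
])

```text
time: 17.8
tool_pos: [0.5743, -0.2393, 0.1437]
tcp_rot: [-2.484, -1.923, 0.0]
wrist_force: [0.6, -0.2, -0.8]
width: 0.243
```

apply_moves([
  {"dx": 0,"dy": 0,"dz": 0.05,"wx": 0,"wy": 0,"wz": 0,"jaw": 0.1},
  {"dx": 0,"dy": 0,"dz": 0.05,"wx": 0,"wy": 0,"wz": 0,"jaw": 0.1},
])

```text
time: 18.0
tool_pos: [0.5743, -0.2393, 0.1407]
tcp_rot: [2.484, 1.923, -0.0]
wrist_force: [0.7, 0.1, -0.2]
width: 0.245
```

apply_moves([
  {"dx": 0,"dy": 0,"dz": 0.07,"wx": 0,"wy": 0,"wz": 0,"jaw": 0.1},
  {"dx": 0,"dy": 0,"dz": 0.07,"wx": 0,"wy": 0,"wz": 0,"jaw": 0.1},
  {"dx": 0,"dy": 0,"dz": 0.07,"wx": 0,"wy": 0,"wz": 0,"jaw": 0.1},
])

```text
time: 18.3
tool_pos: [0.5743, -0.2392, 0.1343]
tcp_rot: [-2.484, -1.923, 0.0]
wrist_force: [0.4, -0.1, 0.2]
width: 0.244
```

apply_moves([
  {"dx": 0,"dy": 0,"dz": 0.07,"wx": 0,"wy": 0,"wz": 0,"jaw": 0.1},
  {"dx": 0,"dy": 0,"dz": 0.07,"wx": 0,"wy": 0,"wz": 0,"jaw": 0.1},
  {"dx": 0,"dy": 0,"dz": 0.07,"wx": 0,"wy": 0,"wz": 0,"jaw": 0.1},
])

```text
time: 18.6
tool_pos: [0.5743, -0.2392, 0.128]
tcp_rot: [-2.484, -1.923, 0.0]
wrist_force: [-0.9, 0.1, -0.1]
width: 0.244
```

apply_moves([
  {"dx": 0,"dy": 0,"dz": 0.05,"wx": 0,"wy": 0,"wz": 0,"jaw": 0.1},
  {"dx": 0,"dy": 0,"dz": 0.05,"wx": 0,"wy": 0,"wz": 0,"jaw": 0.1},
])

```text
time: 18.8
tool_pos: [0.5743, -0.2393, 0.1251]
tcp_rot: [-2.484, -1.923, 0.0]
wrist_force: [-1.0, 0.0, -1.3]
width: 0.247
```

apply_moves([
  {"dx": 0,"dy": 0,"dz": 0.033,"wx": 0,"wy": 0,"wz": 0,"jaw": 0.1},
  {"dx": 0,"dy": 0,"dz": 0.033,"wx": 0,"wy": 0,"wz": 0,"jaw": 0.1},
  {"dx": 0,"dy": 0,"dz": 0.033,"wx": 0,"wy": 0,"wz": 0,"jaw": 0.1},
])

```text
time: 19.1
tool_pos: [0.5743, -0.2393, 0.1222]
tcp_rot: [2.484, 1.923, 0.0]
wrist_force: [-0.3, -0.4, 0.3]
width: 0.243
```

apply_moves([
  {"dx": 0,"dy": 0,"dz": 0.033,"wx": 0,"wy": 0,"wz": 0,"jaw": 0.1},
])

```text
time: 19.2
tool_pos: [0.5744, -0.2393, 0.1212]
tcp_rot: [2.484, 1.923, 0.0]
wrist_force: [0.8, 0.3, -1.1]
width: 0.241
```

apply_moves([
  {"dx": 0,"dy": 0,"dz": 0.033,"wx": 0,"wy": 0,"wz": 0,"jaw": 0.1},
])

```text
time: 19.3
tool_pos: [0.5743, -0.2393, 0.1202]
tcp_rot: [2.484, 1.923, 0.0]
wrist_force: [-0.5, 0.1, -0.1]
width: 0.244
```

apply_moves([
  {"dx": 0,"dy": 0,"dz": 0.017,"wx": 0,"wy": 0,"wz": 0,"jaw": 0.1},
])

```text
time: 19.4
tool_pos: [0.5745, -0.2394, 0.1201]
tcp_rot: [2.484, 1.923, 0.0]
wrist_force: [-1.3, 0.7, 2.7]
width: 0.242
```

Contact is at the expected height, at about 2.7 N. I'll release.

apply_moves([
  {"dx": 0,"dy": 0,"dz": 0,"wx": 0,"wy": 0,"wz": 0,"jaw": 0.1},
  {"dx": 0,"dy": 0,"dz": 0,"wx": 0,"wy": 0,"wz": 0,"jaw": 0.3},
  {"dx": 0,"dy": 0,"dz": 0,"wx": 0,"wy": 0,"wz": 0,"jaw": 0.45},
  {"dx": 0,"dy": 0,"dz": 0,"wx": 0,"wy": 0,"wz": 0,"jaw": 0.6},
  {"dx": 0,"dy": 0,"dz": 0,"wx": 0,"wy": 0,"wz": 0,"jaw": 0.6},
])

```text
time: 19.9
tool_pos: [0.5743, -0.2392, 0.1196]
tcp_rot: [-2.484, -1.923, 0.0]
wrist_force: [0.3, 0.1, 0.1]
width: 0.6
```

apply_moves([
  {"dx": 0,"dy": 0,"dz": -0.2,"wx": 0,"wy": 0,"wz": 0,"jaw": 0.6},
  {"dx": 0,"dy": 0,"dz": -0.4,"wx": 0,"wy": 0,"wz": 0,"jaw": 0.6},
  {"dx": 0,"dy": 0,"dz": -0.6,"wx": 0,"wy": 0,"wz": 0,"jaw": 0.6},
  {"dx": 0,"dy": 0,"dz": -0.6,"wx": 0,"wy": 0,"wz": 0,"jaw": 0.6},
  {"dx": 0,"dy": 0,"dz": -0.4,"wx": 0,"wy": 0,"wz": 0,"jaw": 0.6},
])

```text
time: 20.4
tool_pos: [0.5753, -0.2397, 0.1886]
tcp_rot: [2.482, 1.922, 0.002]
wrist_force: [-0.9, -0.5, -0.0]
width: 0.598
```

apply_moves([
  {"dx": 0,"dy": 0,"dz": 0,"wx": 0,"wy": 0,"wz": 0,"jaw": 0.3},
  {"dx": 0,"dy": 0,"dz": 0,"wx": 0,"wy": 0,"wz": 0,"jaw": 0},
  {"dx": 0,"dy": 0,"dz": 0,"wx": 0,"wy": 0,"wz": 0,"jaw": 0},
])

```text
time: 20.7
tool_pos: [0.5736, -0.2389, 0.1847]
tcp_rot: [-2.483, -1.922, 0.001]
wrist_force: [-0.3, 0.1, -0.7]
width: 0.088
```

```bash
python3 go.py 0.574 -0.2391 0.15 -14.3; python3 - <<'E'
from h import *
from workcell import cams,bot
s=bot.read_state();c=cams.read_camera('wrist');c.update(tp=s['tool_pos'],tr=s['tcp_rot']);np.savez('w9.npz',**c)
d=cams.read_camera('scene');np.savez('s9.npz',**d)
t=cams.read_camera('top');np.savez('t9.npz',**t)
f=lambda i:cv2.resize(i,(266,266),interpolation=cv2.INTER_CUBIC)
cv2.imwrite('pics/m9.png',np.hstack([f(c['color'][180:380,220:420]),f(d['color'][290:390,180:280]),f(t['color'][150:250,430:530])])[:,:,::-1])
C=cloud(d);m=(C[...,2]>.1)&(abs(C[...,0]-.575)<.045)&(abs(C[...,1]+.24)<.045)&(C[...,2]<.155)
print('zhist',np.histogram(C[m][:,2],bins=np.arange(.1,.16,.005)))
E
```

```text
t 20.7 pos [ 0.5736 -0.2389  0.1847] x [0.25  0.968 0.   ] y [ 0.968 -0.25  -0.002] z [-1.6e-03  7.0e-04 -1.0e+00] F [-0.34  0.12 -0.71] w 0.088
q [-0.435  0.197  1.773 -0.     1.173 -0.182]
shift units [-0.003  0.015  1.157]
toolyaw -14.5 turn units [-0.017 -0.003 -0.033]
zhist (array([1075,  135,   30,   31,   31,   22,   19,   44,   39,  170,    0]), array([0.1  , 0.105, 0.11 , 0.115, 0.12 , 0.125, 0.13 , 0.135, 0.14 ,
       0.145, 0.15 , 0.155]))
```

View pics/m9.png

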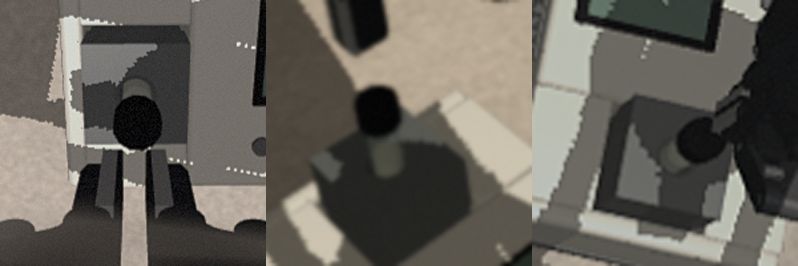

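The tube stands upright in the raised carrier with its cap top at about 0.147. I'll finish closing the fingers and press on the cap.

apply_moves([
  {"dx": 0,"dy": 0.02,"dz": 0,"wx": 0,"wy": 0,"wz": 0,"jaw": 0},
  {"dx": 0,"dy": 0,"dz": 0.3,"wx": 0,"wy": 0,"wz": 0,"jaw": 0},
  {"dx": 0,"dy": 0,"dz": 0.3,"wx": 0,"wy": 0,"wz": 0,"jaw": 0},
  {"dx": 0,"dy": 0,"dz": 0.3,"wx": 0,"wy": 0,"wz": 0,"jaw": 0},
  {"dx": 0,"dy": 0,"dz": 0.1,"wx": 0,"wy": 0,"wz": 0,"jaw": 0},
])

```text
time: 21.35
tool_pos: [0.5737, -0.2388, 0.1534]
tcp_rot: [-2.482, -1.921, 0.002]
wrist_force: [0.7, 0.4, -0.0]
width: -0.002
```

apply_moves([
  {"dx": 0,"dy": 0,"dz": 0,"wx": 0,"wy": 0,"wz": 0,"jaw": 0},
  {"dx": 0,"dy": 0,"dz": 0,"wx": 0,"wy": 0,"wz": 0,"jaw": 0},
  {"dx": 0,"dy": 0,"dz": 0,"wx": 0,"wy": 0,"wz": 0,"jaw": 0},
  {"dx": 0,"dy": 0,"dz": 0,"wx": 0,"wy": 0,"wz": 0,"jaw": 0},
])

```text
time: 21.75
tool_pos: [0.5753, -0.2396, 0.1564]
tcp_rot: [2.483, 1.923, 0.001]
wrist_force: [-0.7, -0.1, -0.1]
width: -0.004
```

```bash
python3 go.py 0.574 -0.2393 0.147 -14.3; python3 - <<'E'
from h import *
from workcell import cams,bot
s=bot.read_state();c=cams.read_camera('wrist');d=cams.read_camera('scene')
f=lambda i:cv2.resize(i,(400,400),interpolation=cv2.INTER_CUBIC)
cv2.imwrite('pics/m10.png',np.hstack([f(c['color'][200:360,240:400]),f(d['color'][290:390,180:280])])[:,:,::-1])
E
```

```text
t 21.75 pos [ 0.5753 -0.2396  0.1564] x [ 0.25   0.968 -0.   ] y [ 0.968 -0.25   0.001] z [ 1.e-03 -4.e-04 -1.e+00] F [-0.71 -0.11 -0.1 ] w -0.004
q [-0.435  0.222  1.798  0.     1.121 -0.181]
shift units [-0.002 -0.044  0.312]
toolyaw -14.5 turn units [ 0.01   0.002 -0.033]
```

View pics/m10.png

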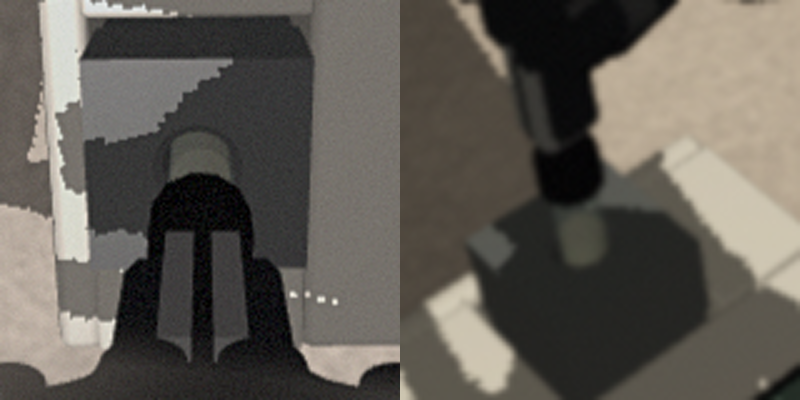

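The tips sit centred over the cap. I'll press slowly.

apply_moves([
  {"dx": 0,"dy": -0.015,"dz": 0.05,"wx": 0,"wy": 0,"wz": 0,"jaw": 0},
  {"dx": 0,"dy": 0,"dz": 0.05,"wx": 0,"wy": 0,"wz": 0,"jaw": 0},
  {"dx": 0,"dy": 0,"dz": 0.033,"wx": 0,"wy": 0,"wz": 0,"jaw": 0},
  {"dx": 0,"dy": 0,"dz": 0.033,"wx": 0,"wy": 0,"wz": 0,"jaw": 0},
])

```text
time: 22.25
tool_pos: [0.5744, -0.2392, 0.1506]
tcp_rot: [-2.484, -1.923, 0.0]
wrist_force: [0.2, 0.1, 0.2]
width: 0.003
```

apply_moves([
  {"dx": 0,"dy": 0,"dz": 0.033,"wx": 0,"wy": 0,"wz": 0,"jaw": 0},
  {"dx": 0,"dy": 0,"dz": 0.033,"wx": 0,"wy": 0,"wz": 0,"jaw": 0},
  {"dx": 0,"dy": 0,"dz": 0.033,"wx": 0,"wy": 0,"wz": 0,"jaw": 0},
])

```text
time: 22.55
tool_pos: [0.5745, -0.2393, 0.1477]
tcp_rot: [-2.484, -1.923, 0.0]
wrist_force: [0.0, -0.2, -0.4]
width: -0.0
```

apply_moves([
  {"dx": 0,"dy": 0,"dz": 0.033,"wx": 0,"wy": 0,"wz": 0,"jaw": 0},
  {"dx": 0,"dy": 0,"dz": 0.033,"wx": 0,"wy": 0,"wz": 0,"jaw": 0},
  {"dx": 0,"dy": 0,"dz": 0.033,"wx": 0,"wy": 0,"wz": 0,"jaw": 0},
])

```text
time: 22.85
tool_pos: [0.5747, -0.2394, 0.1454]
tcp_rot: [2.484, 1.923, 0.001]
wrist_force: [-0.4, 0.8, 3.7]
width: 0.002
```

apply_moves([
  {"dx": 0,"dy": 0,"dz": 0.033,"wx": 0,"wy": 0,"wz": 0,"jaw": 0},
  {"dx": 0,"dy": 0,"dz": 0.033,"wx": 0,"wy": 0,"wz": 0,"jaw": 0},
  {"dx": 0,"dy": 0,"dz": 0.033,"wx": 0,"wy": 0,"wz": 0,"jaw": 0},
  {"dx": 0,"dy": 0,"dz": 0.033,"wx": 0,"wy": 0,"wz": 0,"jaw": 0},
  {"dx": 0,"dy": 0,"dz": 0.033,"wx": 0,"wy": 0,"wz": 0,"jaw": 0},
])

```text
time: 23.35
tool_pos: [0.5746, -0.2393, 0.14]
tcp_rot: [2.484, 1.923, 0.0]
wrist_force: [0.3, 0.4, 4.0]
width: 0.002
```

apply_moves([
  {"dx": 0,"dy": 0,"dz": 0.033,"wx": 0,"wy": 0,"wz": 0,"jaw": 0},
  {"dx": 0,"dy": 0,"dz": 0.033,"wx": 0,"wy": 0,"wz": 0,"jaw": 0},
  {"dx": 0,"dy": 0,"dz": 0.033,"wx": 0,"wy": 0,"wz": 0,"jaw": 0},
  {"dx": 0,"dy": 0,"dz": 0.033,"wx": 0,"wy": 0,"wz": 0,"jaw": 0},
  {"dx": 0,"dy": 0,"dz": 0.033,"wx": 0,"wy": 0,"wz": 0,"jaw": 0},
])

```text
time: 23.85
tool_pos: [0.5746, -0.2393, 0.1349]
tcp_rot: [2.484, 1.923, 0.0]
wrist_force: [0.5, 0.7, 4.2]
width: 0.002
```

apply_moves([
  {"dx": 0,"dy": 0,"dz": 0.033,"wx": 0,"wy": 0,"wz": 0,"jaw": 0},
  {"dx": 0,"dy": 0,"dz": 0.033,"wx": 0,"wy": 0,"wz": 0,"jaw": 0},
  {"dx": 0,"dy": 0,"dz": 0.033,"wx": 0,"wy": 0,"wz": 0,"jaw": 0},
  {"dx": 0,"dy": 0,"dz": 0.033,"wx": 0,"wy": 0,"wz": 0,"jaw": 0},
  {"dx": 0,"dy": 0,"dz": 0.033,"wx": 0,"wy": 0,"wz": 0,"jaw": 0},
])

```text
time: 24.35
tool_pos: [0.5746, -0.2393, 0.13]
tcp_rot: [2.484, 1.923, 0.0]
wrist_force: [-1.4, 0.0, 3.9]
width: -0.002
```

apply_moves([
  {"dx": 0,"dy": 0,"dz": 0.033,"wx": 0,"wy": 0,"wz": 0,"jaw": 0},
  {"dx": 0,"dy": 0,"dz": 0.033,"wx": 0,"wy": 0,"wz": 0,"jaw": 0},
  {"dx": 0,"dy": 0,"dz": 0.033,"wx": 0,"wy": 0,"wz": 0,"jaw": 0},
  {"dx": 0,"dy": 0,"dz": 0.033,"wx": 0,"wy": 0,"wz": 0,"jaw": 0},
  {"dx": 0,"dy": 0,"dz": 0.033,"wx": 0,"wy": 0,"wz": 0,"jaw": 0},
])

```text
time: 24.85
tool_pos: [0.5746, -0.2393, 0.1252]
tcp_rot: [2.484, 1.923, 0.0]
wrist_force: [-0.6, -0.1, 5.0]
width: 0.004
```

apply_moves([
  {"dx": 0,"dy": 0,"dz": 0.033,"wx": 0,"wy": 0,"wz": 0,"jaw": 0},
  {"dx": 0,"dy": 0,"dz": 0.033,"wx": 0,"wy": 0,"wz": 0,"jaw": 0},
])

```text
time: 25.05
tool_pos: [0.5746, -0.2394, 0.1232]
tcp_rot: [2.484, 1.923, 0.0]
wrist_force: [-0.1, 0.1, 6.0]
width: -0.0
```

apply_moves([
  {"dx": 0,"dy": 0,"dz": 0.017,"wx": 0,"wy": 0,"wz": 0,"jaw": 0},
])

```text
time: 25.15
tool_pos: [0.5746, -0.2394, 0.1227]
tcp_rot: [2.484, 1.923, 0.0]
wrist_force: [-0.5, 0.1, 5.3]
width: -0.002
```

apply_moves([
  {"dx": 0,"dy": 0,"dz": 0.015,"wx": 0,"wy": 0,"wz": 0,"jaw": 0},
])

```text
time: 25.25
tool_pos: [0.5746, -0.2393, 0.1223]
tcp_rot: [2.484, 1.923, 0.0]
wrist_force: [-0.4, 0.3, 5.7]
width: -0.0
```

apply_moves([
  {"dx": 0,"dy": 0,"dz": 0.01,"wx": 0,"wy": 0,"wz": 0,"jaw": 0},
])

```text
time: 25.35
tool_pos: [0.5746, -0.2394, 0.122]
tcp_rot: [2.484, 1.923, 0.0]
wrist_force: [-0.2, 0.7, 6.0]
width: -0.003
```

apply_moves([
  {"dx": 0,"dy": 0,"dz": 0.01,"wx": 0,"wy": 0,"wz": 0,"jaw": 0},
])

```text
time: 25.45
tool_pos: [0.5746, -0.2393, 0.1217]
tcp_rot: [2.484, 1.923, 0.0]
wrist_force: [0.1, 0.6, 7.1]
width: 0.003
```

apply_moves([
  {"dx": 0,"dy": 0,"dz": 0.008,"wx": 0,"wy": 0,"wz": 0,"jaw": 0},
])

```text
time: 25.55
tool_pos: [0.5746, -0.2393, 0.1214]
tcp_rot: [2.484, 1.923, 0.0]
wrist_force: [-0.5, -0.2, 6.4]
width: 0.001
```

apply_moves([
  {"dx": 0,"dy": 0,"dz": 0.008,"wx": 0,"wy": 0,"wz": 0,"jaw": 0},
])

```text
time: 25.65
tool_pos: [0.5746, -0.2393, 0.1212]
tcp_rot: [2.484, 1.923, 0.0]
wrist_force: [-0.3, -0.1, 5.7]
width: 0.003
```

apply_moves([
  {"dx": 0,"dy": 0,"dz": 0.008,"wx": 0,"wy": 0,"wz": 0,"jaw": 0},
])

```text
time: 25.75
tool_pos: [0.5746, -0.2393, 0.121]
tcp_rot: [2.484, 1.923, 0.0]
wrist_force: [-0.7, 0.3, 5.8]
width: -0.002
```

apply_moves([
  {"dx": 0,"dy": 0,"dz": 0.008,"wx": 0,"wy": 0,"wz": 0,"jaw": 0},
])

```text
time: 25.85
tool_pos: [0.5747, -0.2394, 0.1209]
tcp_rot: [2.484, 1.923, 0.0]
wrist_force: [-0.3, 0.3, 6.8]
width: 0.001
```

apply_moves([
  {"dx": 0,"dy": 0,"dz": 0.008,"wx": 0,"wy": 0,"wz": 0,"jaw": 0},
])

```text
time: 25.95
tool_pos: [0.5747, -0.2394, 0.1208]
tcp_rot: [2.484, 1.923, 0.0]
wrist_force: [-0.8, -0.0, 7.6]
width: -0.004
```

apply_moves([
  {"dx": 0,"dy": 0,"dz": 0.006,"wx": 0,"wy": 0,"wz": 0,"jaw": 0},
])

```text
time: 26.05
tool_pos: [0.5747, -0.2394, 0.1207]
tcp_rot: [2.484, 1.923, 0.0]
wrist_force: [-1.3, 0.6, 7.4]
width: 0.0
```

Stop reached; I'll build up to about 11 N.

apply_moves([
  {"dx": 0,"dy": 0,"dz": 0.01,"wx": 0,"wy": 0,"wz": 0,"jaw": 0},
])

```text
time: 26.15
tool_pos: [0.5748, -0.2394, 0.1206]
tcp_rot: [2.483, 1.923, 0.001]
wrist_force: [-1.8, 0.3, 9.3]
width: -0.003
```

apply_moves([
  {"dx": 0,"dy": 0,"dz": 0.008,"wx": 0,"wy": 0,"wz": 0,"jaw": 0},
])

```text
time: 26.25
tool_pos: [0.5748, -0.2395, 0.1205]
tcp_rot: [2.483, 1.923, 0.001]
wrist_force: [-0.4, 0.5, 9.6]
width: 0.002
```

apply_moves([
  {"dx": 0,"dy": 0,"dz": 0.006,"wx": 0,"wy": 0,"wz": 0,"jaw": 0},
])

```text
time: 26.35
tool_pos: [0.5748, -0.2395, 0.1205]
tcp_rot: [2.483, 1.923, 0.001]
wrist_force: [-1.2, 0.8, 10.3]
width: -0.001
```

apply_moves([
  {"dx": 0,"dy": 0,"dz": 0,"wx": 0,"wy": 0,"wz": 0,"jaw": 0},
])

```text
time: 26.45
tool_pos: [0.5748, -0.2395, 0.1205]
tcp_rot: [2.483, 1.923, 0.001]
wrist_force: [-1.6, 0.6, 9.0]
width: 0.003
```

apply_moves([
  {"dx": 0,"dy": 0,"dz": -0.05,"wx": 0,"wy": 0,"wz": 0,"jaw": 0},
  {"dx": 0,"dy": 0,"dz": -0.05,"wx": 0,"wy": 0,"wz": 0,"jaw": 0},
  {"dx": 0,"dy": 0,"dz": -0.07,"wx": 0,"wy": 0,"wz": 0,"jaw": 0},
  {"dx": 0,"dy": 0,"dz": -0.07,"wx": 0,"wy": 0,"wz": 0,"jaw": 0},
  {"dx": 0,"dy": 0,"dz": -0.07,"wx": 0,"wy": 0,"wz": 0,"jaw": 0},
])

```text
time: 26.95
tool_pos: [0.5741, -0.2391, 0.1282]
tcp_rot: [-2.483, -1.923, 0.001]
wrist_force: [0.3, 0.1, -0.3]
width: 0.0
```

apply_moves([
  {"dx": 0,"dy": 0,"dz": -0.3,"wx": 0,"wy": 0,"wz": 0,"jaw": 0},
  {"dx": 0,"dy": 0,"dz": -0.6,"wx": 0,"wy": 0,"wz": 0,"jaw": 0},
  {"dx": 0,"dy": 0,"dz": -0.8,"wx": 0,"wy": 0,"wz": 0,"jaw": 0},
  {"dx": -0.5,"dy": 0,"dz": -0.8,"wx": 0,"wy": 0,"wz": 0,"jaw": 0},
  {"dx": -1,"dy": 0,"dz": 0,"wx": 0,"wy": 0,"wz": 0,"jaw": 0},
])

```text
time: 27.45
tool_pos: [0.5656, -0.2827, 0.2082]
tcp_rot: [2.477, 1.923, 0.005]
wrist_force: [0.6, -0.5, 0.8]
width: 0.003
```

apply_moves([
  {"dx": -1,"dy": 0,"dz": 0,"wx": 0,"wy": 0,"wz": 0,"jaw": 0},
  {"dx": -1,"dy": 0,"dz": 0,"wx": 0,"wy": 0,"wz": 0,"jaw": 0},
  {"dx": 0,"dy": 0,"dz": 0,"wx": 0,"wy": 0,"wz": 0,"jaw": 0},
  {"dx": 0,"dy": 0,"dz": 0,"wx": 0,"wy": 0,"wz": 0,"jaw": 0},
  {"dx": 0,"dy": 0,"dz": 0,"wx": 0,"wy": 0,"wz": 0,"jaw": 0},
])

```text
time: 27.95
tool_pos: [0.5481, -0.34, 0.2033]
tcp_rot: [-2.483, -1.923, -0.0]
wrist_force: [0.1, -0.6, 0.4]
width: -0.001
```

```bash
python3 - <<'E'
from h import *
from workcell import cams,bot
s=bot.read_state();c=cams.read_camera('wrist');d=cams.read_camera('scene');t=cams.read_camera('top')
k=dict(tp=s['tool_pos'],tr=s['tcp_rot']);np.savez('w11.npz',**k,**c)
print(s['time'],s['tool_pos'],s['wrist_force'].round(1))
f=lambda i:cv2.resize(i,(266,266),interpolation=cv2.INTER_CUBIC)
cv2.imwrite('pics/m11.png',np.hstack([f(c['color'][60:260,240:440]),f(d['color'][290:390,180:280]),f(t['color'][150:250,430:530])])[:,:,::-1])
cv2.imwrite('pics/t11.png',t['color'][:,:,::-1])
for n,C in (('w',cloud(c,**k)),('s',cloud(d)),('t',cloud(t))):
    b=(abs(C[...,0]-.575)<.025)&(abs(C[...,1]+.24)<.025)
    z=C[...,2]
    a=b&(z>.075)&(z<.105); q=b&(z>.115)&(z<.16)
    print(n,'carrier z',np.median(z[a]).round(4),'cap top',np.percentile(z[q],90).round(4) if q.any() else None,C[q&(z>np.percentile(z[q],60))].mean(0).round(4) if q.any() else '')
E
```

```text
27.95 [ 0.54806642 -0.34004162  0.20330714] [ 0.1 -0.6  0.4]
w carrier z 0.0825 cap top 0.1273 [ 0.5745 -0.2399  0.1271]
s carrier z 0.0843 cap top 0.1289 [ 0.5765 -0.2412  0.1285]
t carrier z 0.0835 cap top 0.1286 [ 0.5756 -0.2386  0.1282]
```

View pics/m11.png

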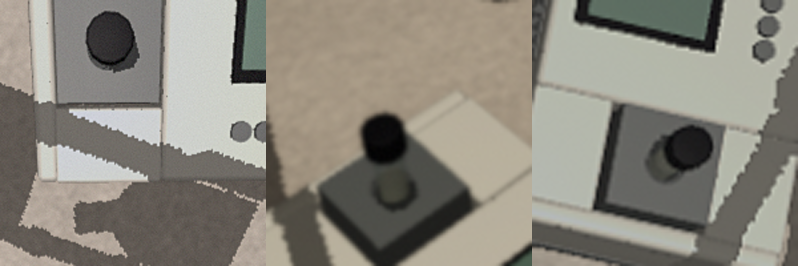

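View pics/t11.png

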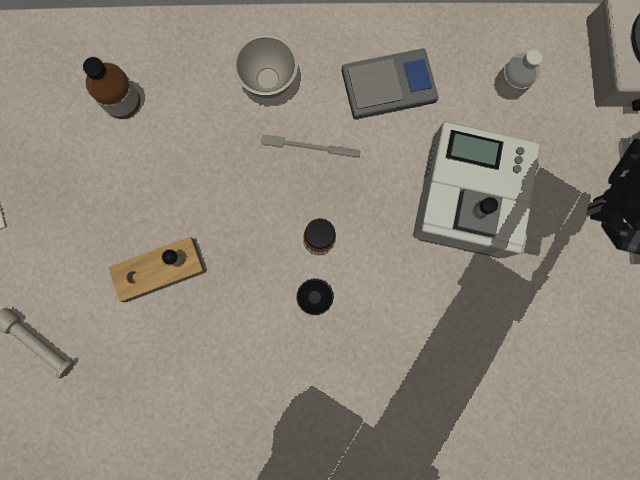

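The carrier is latched at about 0.0835 (19 mm down). The cap top is 44.5 mm above it, so the tube is fully seated and upright. The ball tube is still at (170,257) in the top view, everything else is unmoved, and the gripper is clear.

```bash
python3 -c "
from workcell import job
print(job.finish_job())"
```

```text
the job is handed in; nothing more can be done
None
```

The job is done and handed in at about 28 s of the 67 s allowed; the hand-in gave no verdict.

**What I did:** I pressed the empty carrier to its firm stop with the closed fingertips, at about 11 N vertically, and it rose fully (top measured at 0.103 m). I then lifted the flat-capped tube by its cap and lowered it into the socket with no sideways contact force. It met the floor at about 2.7 N with the carrier still up. Last, I pressed on the cap to the stop at about 10 N and let it rise slowly.

**Last checks:**
- **Carrier:** three views put its top at 0.0825–0.0843 m, so it is latched about 19 mm down.
- **Tube:** the cap top is about 44.5 mm above the carrier top, against 44 mm for a fully seated tube. It looks upright and sits within about 2 mm of the socket centre.
- **Surroundings:** the ball tube and everything else on the bench look unmoved in the top view, and the gripper is clear of everything.

**Disagreements:** the three cameras differed by up to about 2–3 mm sideways on the cap position, in line with their calibration. During the first press the wrist also read up to 5 N sideways. With the 9–11 N downward readings, that kept the total at or below about 12 N in the readings I took. No check failed.

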